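Rehang the incubator's lift-off door

ROBOT

A 7-joint arm with a two-finger parallel gripper is mounted at the origin on the work surface. World frame = base frame: x ahead of the robot, y to its left, z up, the work surface at z = 0. Lengths are in m, angles in rad, forces in N, time in s.
With the tool pointing down it reaches from about 0.35 to 0.775 m from the base axis. Payload 3.1 kg.
Tool frame: the origin (TCP) lies midway between the tips of the shut fingers; the grasp point (between the pads) lies 19 mm behind it (env.hold_point_z is the distance from the TCP to the grasp point, in m); z points along the fingers, y is the line along which they close (so a half turn about z gives the same grasp; the last joint's range is limited). The gripper opens to 85 mm and grips with 20 to 120 N. Pads are 22 mm wide; open, the fingers measure 114 mm over their backs; the gripper's body (76 mm by 85 mm) begins 54 mm behind the grasp point. The pads swing forward as they close: fully open they stand 13 mm farther back than shut.
Start: joints at [-1.282, 0.311, 0.014, 1.512, -0.004, 1.319, -0.027], TCP at [0.179, 0.52, 0.231] pointing down, gripper open.
Joint ranges: [-2.7, 2.7], [-0.3, 1.91], [-1.27, 1.3], [0.12, 2.57], [-1.44, 4.58], [0.2, 2.03], [-3.05, 3.05]. Speed limits (rad/s): [2.79, 2.79, 3.14, 3.14, 3.14, 3.14, 3.14].

INTERFACE

Orientations are given as a unit quaternion [w, x, y, z].
In Python, from rig import env, optics, nets gives the robot as it stands. The module is installed in compiled form; this text tells all that it offers.
- The arm moves only by the tool move_arm, never from a script. Its argument "targets" is a list of rows, each a list of 3 entries, a list of its own where there are three numbers: the shift along the tool's x, y, z normalised to -1 to 1, where 1 is 0.3 m, then the turn, a rotation vector about the tool's x, y, z normalised to -1 to 1, where 1 is 180 degrees, then the finger opening in mm, from 0 to 85.4. A call has 1 to 10 rows; each row shifts and turns the commanded pose from where the row before left it, along the tool's axes as they then stand; what a row does not reach is not made up. A row lasts 1/12 s, in which the tool goes at most 41.7 mm and 7.16 degrees, less where a joint would pass 70% of its speed; a pose out of reach is approached as far as the arm can. A call with a number of a shift or a turn outside -1 to 1 is refused whole. A call with a gripper value outside its range is refused whole. The fingers move at their own pace and stop on an object; the grip force is fixed at half the most. Time passes only in rows, so rows that do not move let the fingers close. It gives the time, the measured TCP pose, the force, the opening and the grip force at its end, in the units of the state.
- env.sense(): the state, without advancing time (a new reading comes with each control period).
- optics.camera(name): name is "side" or "top"; returns a dict with "image" (480x640x3 uint8, red, green, blue), "fx", "fy", "cx", "cy" (pixels), "k1" (the pictures are not rectified: a ray, as slopes to the right and down, at radius r is drawn at 1 + k1 r^2 times it, then the intrinsics apply), "xyz" and "orientation" of the camera in the world. Camera axes: x right, y down, z forward; pixel columns grow to the right and rows downward; lengths in m; the calibration is good to about 2 mm. A picture is of the moment at which its call begins. There is no depth.
- env.finish_job(): hands the job in; it is judged then, once.
Trained networks look in the newest picture that a camera, given by its name, has taken for a name from the list of things; names that differ only in an ending like _2 or _b are one class to them, and where a whole thing is asked for, a point or a joint stands for the part that bears it (a point fixed in the world has none). Each returns a list of dicts, best first, with "confidence" (0 to 1); they miss things now and then, are a little off and sometimes report something else, mostly with a low value. They report only what shows in the picture. A call takes as long as a camera call. They do not tell look-alikes from the thing itself.
- nets.silhouettes(camera, query): "pixels" (480x640 bool, what is visible of it) and "rect" ([left, top, width, height] in pixels, round what is visible of it).
The state is a dict: "t": time; "qpos": joint angles; "qvel": joint speeds; "joint_efforts": joint torques, N m; "ee_pos": TCP position; "orientation": TCP orientation; "force": force on the tool from outside, world axes, zero at the start; "moment": the same for the moment, N m; "gripper_width": finger opening in m; "finger_force": force on a finger pad.
Only numpy, scipy, OpenCV 4.12 (cv2) and the standard library are available. Lean on these libraries where they do the work, as an engineer would, in place of code of your own. Each camera call takes 0.05 s, during which the arm holds its last target. There are 200 camera calls.

TASK

The blue-framed door of the little incubator has been taken off and is leaning in the plywood stand. Lift it out, stand it upright and, holding it in its swung-open position, gently lower both its knuckles together onto the two pintle pins until it sits fully home; then swing it shut, past its sprung catch and up to the seal, without slamming it, and let go. Leave everything else on the bench where it is.

Things in the scene. Friction and masses are not known exactly. Their poses are not given: they have to be found in the camera images.
- door: Lift-off door: panel 150 wide, 150 high, 12 thick, blue frame round an amber window, about 350 g. Origin: panel centre (half-way in width, height, thickness). x points to the hinge edge, y out of the outer face, z up the door. At first it leans in the stand 35 degrees from vertical (roll 0.61), top edge nearer the robot, outer face up
- door_top (a point): Middle of the door's top edge, 75 up z from its origin; axes as the door's. Here the 12 thick panel can be pinched across its thickness, fingers along the door's own plane: in the stand the upper 75 of the panel is free on both sides
- door_knob (a point): Base of the small black pull knob (20 diameter, 22 tall) on the outer face, near the free edge: x -62, y +6, z -10 in the door's frame
- knuckle_low (a point): Centre of the bottom mouth of the door's lower steel knuckle: tube 24 outside, bore 13, 22 tall, open at both ends, parallel to the door's z; at x +89, y 0, z -65 in the door's frame. Axes as the door's
- knuckle_high (a point): The same for the upper knuckle: x +89, y 0, z +40 in the door's frame
- incubator: Small white bench incubator, fixed, 160 wide, 170 deep, 200 high. Origin on the table under the centre of its open front; x points into it, y to its hinge side (left, seen from its front), z up. Open by 90 degrees, the door's x axis lies along this x, outer face to +y; shut, door's x along this y, outer face to -x. The pins are outside its left front corner
- seal (a point): Middle of the black rubber seal's front surface, 7 before the front face, 110 above the table; axes as the incubator's. Shut, the door's inner face lies within about 1 to 3 of it and the panel spans heights 35 to 185. Until the catch holds it, the hung door turns easily on the pins
- catch_ball (a point): Sprung steel catch ball, 18 diameter, in a dark block beside the free edge of the shut door, 27 before the incubator's front, 76 to its right (-y), 110 above the table. The free edge must be pushed past it (a few newtons at the outer face) and up to the seal; the ball then keeps the door shut. Axes as the incubator's
- pin_low (a point): Foot of the lower brass pintle pin, on its dark steel bracket (8 thick), 14 before the incubator's front and 94 to its left (+y), 45 above the table. Greased pin, points up, 10 diameter, 18 tall, top 7 tapering to 4. Axes as the incubator's. Hung, knuckle_low lies on this point
- pin_high (a point): Foot of the upper pin, straight above the lower, 150 above the table, same size. Its bracket overhangs the lower pin (97 clear above the lower bracket), so bring the door in level from the incubator's front with both knuckles just above both pin tips (raised 20 to 60), then lower. Hung, knuckle_high lies on this point
- rest: Plywood stand like a book stand, fixed, 110 wide, 115 deep, about 95 high. Origin on the table under the door's lower edge; y along that edge (door's x points to -y), x away from the robot. The edge sits on a ledge 30 above the table; a leaning board 100 wide backs the lower 75 of the inner face
- dishes: Bystander: a stack of four round culture dishes, 90 diameter, 64 high, between the incubator and the stand. Origin under its centre. Not to be disturbed.
- spatula: Bystander: a spatula with a blue handle, 150 long, lying flat near the robot. Origin under its centre. Not to be disturbed.
- beaker: Bystander: a clear glass beaker, 70 diameter, 90 high, between the incubator and the stand. Origin under its centre. Not to be disturbed.
- jar: Bystander: an amber jar with white lid, 66 diameter, 90 high, at the left side. Origin under its centre. Not to be disturbed.
- tipbox: Bystander: a grey box with blue lid, 80 x 120 x 70 high, at the right side. Origin under its centre. Not to be disturbed.
Mind the look-alikes: they are no part of the job. Several things have the shape of the door; the one meant has the colours described above.

How it is judged:
By the outcome, as a careful person would: the job done as asked, in the order asked, and still so for the second after the job is handed in, with the robot touching nothing.
It also fails if it takes over 72 s, if anything falls off the work surface, if the arm or the gripper's body presses on something with over 40 N, if the wrist force passes 120 N, or if a joint passes its speed limit or range.

## Working session

There is one attempt and no reset: what is moved stays moved. The work goes in short steps, Python scripts to look and compute and a tool call to move; the robot and the scene stay as the last step left them, time stands still between calls to the robot, and variables do not carry over. Pictures are saved under pics/ and viewed, at most 10 in all, crops included, and the job is handed in when it is done.

Besides the shell and the picture viewer there is one more tool, called after ">>>" as a command line: name --argument value ..., lists and objects as JSON in quotes. move_arm: Moves the arm, as the interface text tells. Its arguments: {"type":"object","properties":{"targets":{"type":"array","items":{"type":"array"}}},"required":["targets"]}

```bash
mkdir -p pics; python3 - <<'E'
from rig import env, optics, nets
import cv2,numpy as np,pickle
s=env.sense();print(s['t'],s['ee_pos'],s['orientation'],s['gripper_width'],env.hold_point_z)
for n in("side","top"):
    c=optics.camera(n);cv2.imwrite(f"pics/{n}0.png",c["image"][:,:,::-1]);pickle.dump(c,open(n+"0.pkl","wb"))
    print(n,{k:v for k,v in c.items() if k!="image"})
    for q in("door","incubator","rest","dishes","beaker","catch_ball","door_knob","pin_low","pin_high","knuckle_low","knuckle_high"):
        try:
            for d in nets.silhouettes(n,q)[:4]: print(n,q,round(d["confidence"],2),d["rect"])
        except Exception as e: print(q,e)
E
```

```text
0.0 [0.17841269 0.51950155 0.23022044] [-1.34550109e-04  1.64624775e-01  9.86355570e-01 -1.16429567e-03] 0.08519702428625316 0.0187
side {'fx': 615.8443676595446, 'fy': 615.8443676595446, 'cx': 308.26294404055886, 'cy': 242.82606407830792, 'k1': -0.02726904482212912, 'xyz': array([-0.72327265,  1.20338835,  1.16114061]), 'orientation': array([ 0.1893752 , -0.33941693,  0.79887153, -0.45906151])}
side door 0.83 [363.4, 256.8, 50.1, 33.2]
side door 0.82 [452.3, 227.9, 26.7, 24.6]
side door 0.61 [316.5, 218.2, 52.0, 28.4]
side door 0.53 [180.3, 221.6, 81.6, 83.2]
side incubator 0.93 [179.6, 219.2, 81.8, 85.6]
side rest 0.8 [320.1, 231.4, 41.9, 31.6]
side dishes 0.67 [377.6, 202.9, 30.0, 29.5]
side dishes 0.63 [255.1, 230.8, 16.6, 26.0]
side dishes 0.19 [318.9, 218.0, 51.8, 33.4]
side beaker 0.94 [291.0, 246.5, 18.4, 35.5]
side catch_ball 0.76 [181.4, 222.4, 79.9, 80.7]
side catch_ball 0.22 [317.4, 232.3, 43.2, 32.2]
side door_knob 0.83 [453.1, 228.3, 23.7, 23.2]
side door_knob 0.8 [315.4, 216.3, 57.4, 34.1]
side door_knob 0.69 [361.8, 254.5, 50.7, 36.8]
side door_knob 0.25 [181.9, 220.9
[... 1001 characters left out ...]
]
top dishes 0.18 [213.4, 161.4, 68.2, 73.4]
top beaker 0.54 [311.0, 225.6, 18.5, 19.4]
top catch_ball 0.93 [215.5, 165.1, 61.4, 70.4]
top door_knob 0.84 [459.1, 268.9, 44.2, 50.2]
top door_knob 0.82 [369.1, 273.1, 42.8, 53.2]
top door_knob 0.59 [354.9, 222.3, 52.4, 26.8]
top pin_low 0.81 [213.2, 159.3, 66.7, 75.5]
top pin_high 0.73 [212.8, 164.0, 64.5, 70.0]
top knuckle_low 0.91 [355.5, 218.7, 55.2, 26.0]
top knuckle_low 0.91 [363.2, 271.3, 50.6, 52.3]
top knuckle_low 0.82 [457.8, 268.2, 49.0, 50.9]
top knuckle_high 0.77 [365.2, 270.1, 49.6, 55.7]
top knuckle_high 0.75 [455.6, 267.2, 46.5, 51.7]
top knuckle_high 0.7 [357.3, 222.1, 46.3, 26.5]
top knuckle_high 0.65 [211.7, 160.7, 65.8, 79.4]
```

View pics/side0.png

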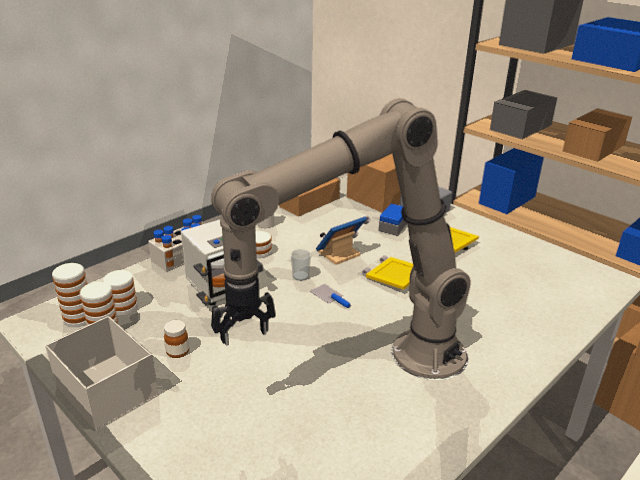

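View pics/top0.png

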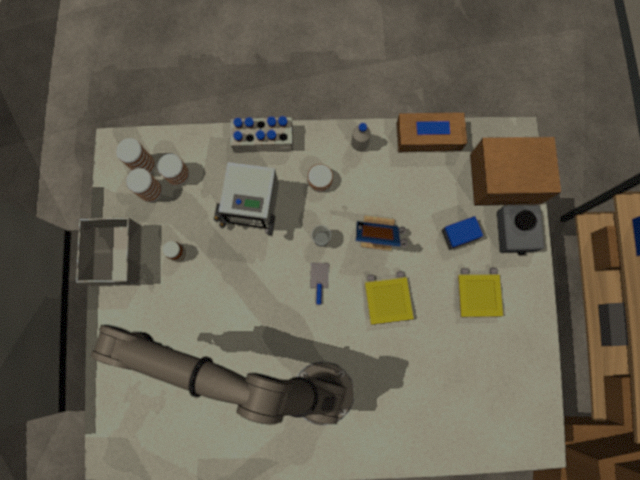

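Candidates: the blue-framed panel in the stand (side (342,234), top (378,234)), and yellow panels (side (390,273) and (463,240); top (389,300) and (481,296)). The blue frame with an amber window, leaning in the stand, is the one that fits. I'll confirm it in an enlarged crop.

```bash
cat >h.py <<'E'
import numpy as np,cv2,pickle
from scipy.spatial.transform import Rotation as R
def quat(q): return R.from_quat([q[1],q[2],q[3],q[0]])
def proj(c,P):
    p=quat(c['orientation']).inv().apply(np.atleast_2d(P)-c['xyz'])
    u=p[:,:2]/p[:,2:]; u=u*(1+c['k1']*(u**2).sum(1,keepdims=True))
    return u*c['fx']+[c['cx'],c['cy']]
def tri(cs,pts):
    from scipy.optimize import least_squares
    f=lambda X: np.concatenate([(proj(c,X)-p).ravel() for c,p in zip(cs,pts)])
    r=least_squares(f,[.6,0,.1]); return r.x,r.fun
def load(t): return [pickle.load(open(f"{n}{t}.pkl","rb")) for n in("side","top")]
def snap(t):
    from rig import optics
    for n in("side","top"): pickle.dump(optics.camera(n),open(f"{n}{t}.pkl","wb"))
    return load(t)
def tile(im,x,y,w,h,s,step=10):
    o=cv2.resize(im[y:y+h,x:x+w,::-1].copy(),None,fx=s,fy=s,interpolation=cv2.INTER_CUBIC)
    for i in range(-(-x//step)*step,x+w,step):
        cv2.line(o,(int((i-x+.5)*s),0),(int((i-x+.5)*s),6),(0,0,255),1);cv2.putText(o,str(i),(int((i-x+.5)*s)-10,16),0,.35,(0,0,255),1)
    for i in range(-(-y//step)*step,y+h,step):
        cv2.line(o,(0,int((i-y+.5)*s)),(6,int((i-y+.5)*s)),(0,0,255),1);cv2.putText(o,str(i),(8,int((i-y+.5)*s)+4),0,.35,(0,0,255),1)
    return o
def draw(o,x,y,s,c,P,col,close=True):
    q=((proj(c,P)-[x,y]+.5)*s).astype(int); cv2.polylines(o,[q],close,col,1)
def box(w,d,h): return np.array([[x,y,z] for x in w for y in d for z in h])
E
python3 - <<'E'
from h import *
s,t=load(0)
a=np.vstack([tile(s['image'],310,208,66,50,6),tile(t['image'],345,207,66,50,6)])
b=np.vstack([tile(s['image'],175,212,100,75,4),tile(t['image'],205,155,80,75,4)[:,:400] if 0 else cv2.copyMakeBorder(tile(t['image'],205,155,80,75,4),0,0,0,80,0)])
cv2.imwrite("pics/crop1.png",np.hstack([a,b]));print(a.shape,b.shape)
E
```

```text
(600, 396, 3) (600, 400, 3)
```

View pics/crop1.png

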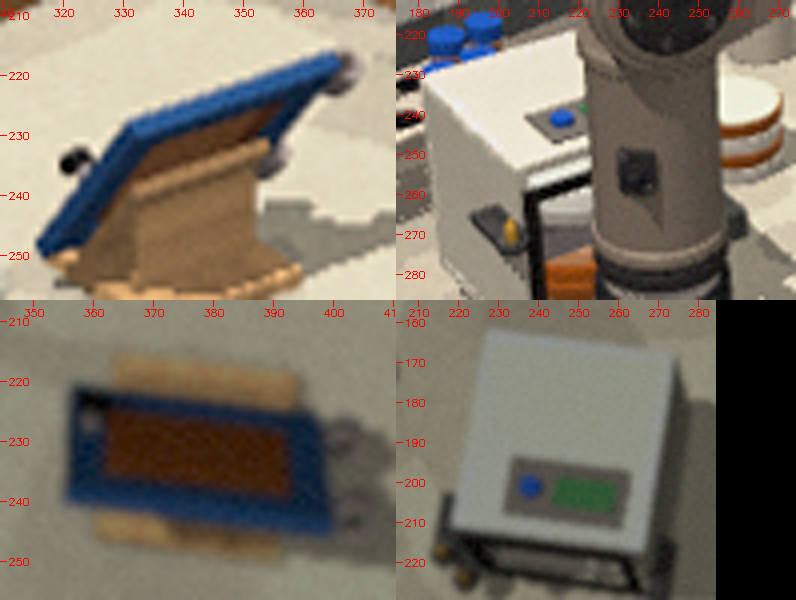

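The crop confirms it: the stand holds the blue-framed door with the amber window, its knuckles at (366,218)/(355,234) in side view and its knob at (322,234). Next I'll fit its pose.

```bash
cat >>h.py <<'E'
def doorpose_rest(x,y,z,yaw,tilt=.61):  # x,y,z: lower edge mid
    Rz=R.from_euler('z',yaw); s,c=np.sin(tilt),np.cos(tilt)
    M=np.array([[0,-1,0],[c,0,s],[-s,0,c]]).T
    Rd=Rz*R.from_matrix(M); return Rd,np.array([x,y,z])+Rd.apply([0,0,.075])
def hull(im,c,P):
    q=cv2.convexHull(proj(c,P).astype(np.float32)); return q[:,0]
def inc(x,y,yaw,P): return R.from_euler('z',yaw).apply(np.atleast_2d(P))+[x,y,0]
E
python3 - <<'E'
from h import *
from scipy.optimize import least_squares
s,t=load(0)
T,B=.075,.006
kp_t=[((-T,B,T),(355.3,240)),((T,B,T),(399.3,244.8)),((T,-B,-T),(398,226)),((-T,B,-T),(356.5,220.7))]
kp_s=[((-T,B,T),(331.5,228)),((T,B,T),(365,216.3)),((-T,-B,-T),(316.5,249.5)),((-T,.028,-.01),None)]
def res(p):
    Rd,o=doorpose_rest(*p[:5])
    r=[]
    for c,k in((t,kp_t),(s,kp_s)):
        for P,q in k:
            if q is None:
                q=(322,233.5);P=(-.062,.020,-.01)
            r.append((proj(c,Rd.apply(P)+o)-q).ravel())
    # second+fourth top pts: silhouettes
    return np.concatenate(r)
f=lambda p:np.append(res(p),(p[4]-.61)/.02)
r=least_squares(f,[.6,-.1,.03,0,.61]);print(r.x.round(4),r.fun.round(1))
g=lambda p:f(np.r_[p[:2],.03,p[2],.61]);r2=least_squares(g,[.6,-.1,0]);print(r2.x.round(4))
Rd,o=doorpose_rest(*r.x);print('door o',o.round(4),'top',(o+Rd.apply([0,0,T])).round(4))
# incubator, top view
it=[((0,.08,.2),(219,211)),((.17,.08,.2),(226.5,161.5)),((.17,-.08,.2),(275,168)),((0,-.08,.2),(267,217))]
fi=lambda p:np.concatenate([(proj(t,inc(*p[:3],P))-q).ravel() for P,q in it])
ri=least_squares(fi,[.5,.3,0]);print('inc',ri.x.round(4),ri.fun.round(1))
for n,P in dict(pin_low=(-.014,.094,.045),pin_high=(-.014,.094,.15),ball=(-.027,-.076,.11)).items():
    W=inc(*ri.x,P);print(n,W.round(4),proj(s,W).round(1),proj(t,W).round(1))
for n in("dishes","beaker"): pass
X,_=tri([s,t],[[300,265],[321,236]]);print('beaker mid',X.round(3))
from rig import nets
# jar, dishes rough from top px
def ray(c,px,z):
    return least_squares(lambda v:(proj(c,[v[0],v[1],z])-px).ravel(),[.5,0]).x
print('jar',ray(t,(173,250),.09),'dishes',ray(t,(320,177),.064),'spat',ray(t,(319,285),.01))
np.save('door.npy',r.x);np.save('inc.npy',ri.x)
E
```

```text
[ 0.5821 -0.2049  0.0366 -0.1394  0.6466] [-0.4 -1.3  0.7 -1.1 -0.8  1.6 -0.9 -0.8  0.2 -0.3  0.7 -0.7  0.2  0.5
  1.1  1.   1.8]
[ 0.5812 -0.2066 -0.1453]
door o [ 0.5374 -0.1986  0.0964] top [ 0.4926 -0.1923  0.1563]
inc [ 0.5924  0.2464 -0.1568] [-0.2  0.   0.8  0.3 -0.5 -0.5 -0.1  0.1]
pin_low [[0.5933 0.3415 0.045 ]] [[207.1 300.3]] [[222.4 224.3]]
pin_high [[0.5933 0.3415 0.15  ]] [[204.5 271.7]] [[216.8 218. ]]
ball [[0.5539 0.1756 0.11  ]] [[256.  267.5]] [[267.2 230.4]]
beaker mid [ 0.542 -0.006  0.045]
jar [0.49810375 0.5054497 ] dishes [ 0.75138655 -0.0091982 ] spat [0.37262506 0.00458021]
```

```bash
cat >plan.py <<'E'
from h import *
def plan(Rt,pt,n,g,show=True,dec=3):
    from rig import env
    s=env.sense(); Rc=quat(s['orientation']); pc=s['ee_pos']
    rv=(Rc.inv()*Rt).as_rotvec()
    d=(np.array(pt)-pc)
    print('t',round(s['t'],2),'pos',pc.round(4),'F',s['force'].round(1),'dist',np.linalg.norm(d).round(4),'deg',np.degrees(np.linalg.norm(rv)).round(1),'per row mm/deg',(np.linalg.norm(d)/n*1e3).round(1),np.degrees(np.linalg.norm(rv)/n).round(2))
    for k in range(n):
        Rk=Rc*R.from_rotvec(rv*k/n)
        sh=Rk.inv().apply(d/n)/.3
        print([[round(float(v),4) for v in sh],[round(float(v),4) for v in rv/n/np.pi],g])
def grasp_door():
    Rd,o=doorpose_rest(*np.load('door.npy'))
    M=Rd.as_matrix(); return Rd,o,R.from_matrix(np.c_[-M[:,0],M[:,1],-M[:,2]])
E
python3 - <<'E'
from plan import *
Rd,o,Rt=grasp_door()
plan(Rt,o+Rd.apply([0,0,.15]),20,85)
E
```

```text
t 1.2 pos [0.1786 0.5202 0.2313] F [ 0.2  0.1 -0.8] dist 0.756 deg 86.0 per row mm/deg 37.8 4.3
[[-0.0807, -0.0968, 0.0025], [-0.0086, -0.0071, 0.0211], 85]
[[-0.0869, -0.0913, 0.0019], [-0.0086, -0.0071, 0.0211], 85]
[[-0.0927, -0.0853, 0.0015], [-0.0086, -0.0071, 0.0211], 85]
[[-0.0981, -0.079, 0.0014], [-0.0086, -0.0071, 0.0211], 85]
[[-0.1031, -0.0724, 0.0016], [-0.0086, -0.0071, 0.0211], 85]
[[-0.1077, -0.0654, 0.0021], [-0.0086, -0.0071, 0.0211], 85]
[[-0.1117, -0.0582, 0.0028], [-0.0086, -0.0071, 0.0211], 85]
[[-0.1153, -0.0508, 0.0039], [-0.0086, -0.0071, 0.0211], 85]
[[-0.1183, -0.0431, 0.0052], [-0.0086, -0.0071, 0.0211], 85]
[[-0.1207, -0.0354, 0.0068], [-0.0086, -0.0071, 0.0211], 85]
[[-0.1227, -0.0275, 0.0087], [-0.0086, -0.0071, 0.0211], 85]
[[-0.124, -0.0196, 0.0108], [-0.0086, -0.0071, 0.0211], 85]
[[-0.1248, -0.0116, 0.0131], [-0.0086, -0.0071, 0.0211], 85]
[[-0.125, -0.0037, 0.0157], [-0.0086, -0.0071, 0.0211], 85]
[[-0.1246, 0.0041, 0.0185], [-0.0086, -0.0071, 0.0211], 85]
[[-0.1236, 0.0118, 0.0215], [-0.0086, -0.0071, 0.0211], 85]
[[-0.122, 0.0193, 0.0246], [-0.0086, -0.0071, 0.0211], 85]
[[-0.1199, 0.0267, 0.0279], [-0.0086, -0.0071, 0.0211], 85]
[[-0.1173, 0.0338, 0.0314], [-0.0086, -0.0071, 0.0211], 85]
[[-0.1141, 0.0405, 0.035], [-0.0086, -0.0071, 0.0211], 85]
```

>>> move_arm --targets '[[[-0.081, -0.097, 0.002], [-0.0086, -0.007, 0.021], 85], [[-0.087, -0.091, 0.002], [-0.0086, -0.007, 0.021], 85], [[-0.093, -0.085, 0.002], [-0.0086, -0.007, 0.021], 85], [[-0.098, -0.079, 0.001], [-0.0086, -0.007, 0.021], 85], [[-0.103, -0.072, 0.002], [-0.0086, -0.007, 0.021], 85], [[-0.108, -0.065, 0.002], [-0.0086, -0.007, 0.021], 85], [[-0.112, -0.058, 0.003], [-0.0086, -0.007, 0.021], 85], [[-0.115, -0.051, 0.004], [-0.0086, -0.007, 0.021], 85], [[-0.118, -0.043, 0.005], [-0.0086, -0.007, 0.021], 85], [[-0.121, -0.035, 0.007], [-0.0086, -0.007, 0.021], 85]]'

```text
t: 2.03
ee_pos: [0.304, 0.1997, 0.2237]
orientation: [0.114, 0.446, 0.882, 0.103]
force: [-0.8, -0.7, -0.6]
gripper_width: 0.0847
finger_force: 0.0
```

>>> move_arm --targets '[[[-0.123, -0.028, 0.009], [-0.0086, -0.007, 0.021], 85], [[-0.124, -0.02, 0.011], [-0.0086, -0.007, 0.021], 85], [[-0.125, -0.012, 0.013], [-0.0086, -0.007, 0.021], 85], [[-0.125, -0.004, 0.016], [-0.0086, -0.007, 0.021], 85], [[-0.125, 0.004, 0.018], [-0.0086, -0.007, 0.021], 85], [[-0.124, 0.012, 0.021], [-0.0086, -0.007, 0.021], 85], [[-0.122, 0.019, 0.025], [-0.0086, -0.007, 0.021], 85], [[-0.12, 0.027, 0.028], [-0.0086, -0.007, 0.021], 85], [[-0.117, 0.034, 0.031], [-0.0086, -0.007, 0.021], 85], [[-0.114, 0.04, 0.035], [-0.0086, -0.007, 0.021], 85]]'

```text
t: 2.87
ee_pos: [0.4827, -0.11, 0.2095]
orientation: [0.22, 0.686, 0.667, 0.189]
force: [0.7, 1.1, -0.8]
gripper_width: 0.0852
finger_force: 0.0
```

```bash
python3 - <<'E'
from plan import *
from rig import env
Rd,o,Rt=grasp_door()
plan(Rt,o+Rd.apply([0,0,.15]),4,85)
s,t=snap(1)
E_=box((-.075,.075),(-.006,.006),(-.075,.075))
st=env.sense();Rc=quat(st['orientation'])
def tl(c,x,y,w,h,k):
    im=tile(c['image'],x,y,w,h,k)
    q=((cv2.convexHull(proj(c,Rd.apply(E_)+o).astype(np.float32))[:,0]-[x,y]+.5)*k).astype(int);cv2.polylines(im,[q],True,(0,255,0),1)
    I=np.load('inc.npy')
    for P in ((-.014,.094,.045),(-.014,.094,.15),(-.014,.094,.063),(-.014,.094,.168),(-.027,-.076,.11)):
        p=((proj(c,inc(*I,P))[0]-[x,y]+.5)*k).astype(int);cv2.circle(im,tuple(map(int,p)),3,(0,255,0),1)
    q=((proj(c,inc(*I,[[0,.08,.2],[.17,.08,.2],[.17,-.08,.2],[0,-.08,.2],[0,.08,.2],[0,.08,0],[.17,.08,0]]))-[x,y]+.5)*k).astype(int);cv2.polylines(im,[q],False,(0,255,0),1)
    return im
a=np.vstack([tl(s,310,180,80,75,5),tl(t,340,190,80,60,5)[:225]])
b=np.vstack([tl(s,175,212,100,94,4),tl(t,205,157,100,70,4)])
h=min(len(a),len(b));cv2.imwrite("pics/crop2.png",np.hstack([a[:h],b[:h]])[:600]);print(a.shape,b.shape)
E
```

```text
t 2.87 pos [ 0.4827 -0.11    0.2095] F [ 0.7  1.1 -0.8] dist 0.0839 deg 7.0 per row mm/deg 21.0 1.74
[[-0.0646, -0.0203, -0.0176], [-0.0045, -0.0025, 0.0082], 85]
[[-0.0652, -0.0184, -0.0174], [-0.0045, -0.0025, 0.0082], 85]
[[-0.0658, -0.0165, -0.0171], [-0.0045, -0.0025, 0.0082], 85]
[[-0.0663, -0.0145, -0.0168], [-0.0045, -0.0025, 0.0082], 85]
(600, 400, 3) (656, 400, 3)
```

View pics/crop2.png

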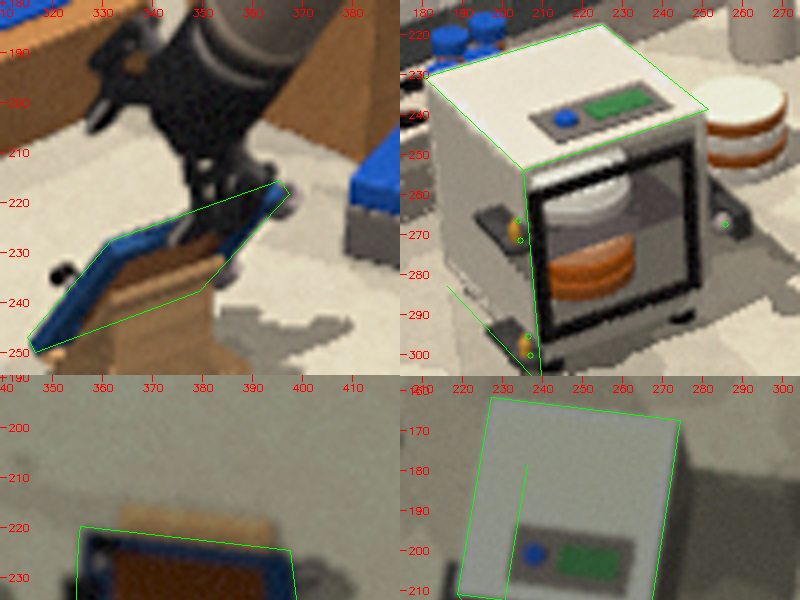

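The overlays match. Side view: the door hull sits on the blue frame, and the incubator pins are at (203,269) and (206,299), within about 1 px of the prediction. On to the standoff.

>>> move_arm --targets '[[[-0.065, -0.02, -0.018], [-0.0045, -0.0025, 0.008], 85], [[-0.065, -0.018, -0.017], [-0.0045, -0.0025, 0.008], 85], [[-0.066, -0.016, -0.017], [-0.0045, -0.0025, 0.008], 85], [[-0.066, -0.014, -0.017], [-0.0045, -0.0025, 0.008], 85], [[0, 0, 0], [0, 0, 0], 85]]'

```text
t: 3.38
ee_pos: [0.4467, -0.1868, 0.2166]
orientation: [0.239, 0.716, 0.622, 0.208]
force: [-0.3, -0.8, -0.5]
gripper_width: 0.0851
finger_force: 0.0
```

```bash
python3 - <<'E'
from plan import *
Rd,o,Rt=grasp_door()
plan(Rt,o+Rd.apply([0,0,.15]),2,85)
plan(Rt,o+Rd.apply([0,0,.045]),5,85)
E
```

```text
t 3.38 pos [ 0.4467 -0.1868  0.2166] F [-0.3 -0.8 -0.5] dist 0.0014 deg 0.1 per row mm/deg 0.7 0.04
[[0.0015, 0.001, 0.0016], [-0.0002, 0.0, 0.0001], 85]
[[0.0015, 0.001, 0.0016], [-0.0002, 0.0, 0.0001], 85]
t 3.38 pos [ 0.4467 -0.1868  0.2166] F [-0.3 -0.8 -0.5] dist 0.106 deg 0.1 per row mm/deg 21.2 0.01
[[0.0006, 0.0005, 0.0706], [-0.0001, 0.0, 0.0], 85]
[[0.0006, 0.0005, 0.0706], [-0.0001, 0.0, 0.0], 85]
[[0.0006, 0.0004, 0.0706], [-0.0001, 0.0, 0.0], 85]
[[0.0006, 0.0004, 0.0706], [-0.0001, 0.0, 0.0], 85]
[[0.0006, 0.0004, 0.0706], [-0.0001, 0.0, 0.0], 85]
```

```bash
python3 - <<'E'
from plan import *
p=np.load('door.npy');Rd,o=doorpose_rest(*p);top=o+Rd.apply([0,0,.075])
p[4]=.615;Rd,_=doorpose_rest(*p);M=Rd.as_matrix()
plan(R.from_matrix(np.c_[-M[:,0],M[:,1],-M[:,2]]),top-Rd.apply([0,0,.032])-[0,0,.001],5,85)
E
```

```text
t 3.38 pos [ 0.4467 -0.1868  0.2166] F [-0.3 -0.8 -0.5] dist 0.1087 deg 1.7 per row mm/deg 21.7 0.35
[[0.0006, -0.0006, 0.0725], [0.0019, 0.0, 0.0], 85]
[[0.0006, -0.0002, 0.0725], [0.0019, 0.0, 0.0], 85]
[[0.0006, 0.0003, 0.0725], [0.0019, 0.0, 0.0], 85]
[[0.0006, 0.0007, 0.0725], [0.0019, 0.0, 0.0], 85]
[[0.0006, 0.0012, 0.0725], [0.0019, 0.0, 0.0], 85]
```

>>> move_arm --targets '[[[0, 0, 0.072], [0.002, 0, 0], 85], [[0, 0, 0.072], [0.002, 0, 0], 85], [[0, 0, 0.072], [0.002, 0, 0], 85], [[0, 0, 0.072], [0.002, 0, 0], 85], [[0, 0, 0.072], [0.002, 0, 0], 85], [[0, 0, 0], [0, 0, 0], 40], [[0, 0, 0], [0, 0, 0], 30], [[0, 0, 0], [0, 0, 0], 20], [[0, 0, 0], [0, 0, 0], 18]]'

```text
t: 4.13
ee_pos: [0.509, -0.1916, 0.1338]
orientation: [0.228, 0.717, 0.628, 0.199]
force: [-0.2, 0.0, 0.5]
gripper_width: 0.0383
finger_force: 0.0
```

>>> move_arm --targets '[[[0, 0, 0], [0, 0, 0], 14], [[0, 0, 0], [0, 0, 0], 10], [[0, 0, 0], [0, 0, 0], 5], [[0, 0, 0], [0, 0, 0], 0], [[0, 0, 0], [0, 0, 0], 0]]'

```text
t: 4.55
ee_pos: [0.51, -0.1921, 0.1347]
orientation: [0.229, 0.717, 0.627, 0.2]
force: [-3.6, 1.4, 6.9]
gripper_width: 0.011
finger_force: 59.5
```

>>> move_arm --targets '[[[0, 0, -0.02], [0, 0, 0], 0], [[0, 0, -0.04], [0, 0, 0], 0], [[0, 0, -0.06], [0, 0, 0], 0], [[0, 0, -0.06], [0, 0, 0], 0], [[0, 0, -0.06], [0, 0, 0], 0], [[0, 0, -0.06], [0, 0, 0], 0], [[0, 0, -0.06], [0, 0, 0], 0], [[0, 0, -0.06], [0, 0, 0], 0], [[0, 0, 0], [0, 0, 0], 0]]'

```text
t: 5.3
ee_pos: [0.4364, -0.1822, 0.2359]
orientation: [0.228, 0.717, 0.628, 0.199]
force: [1.3, 0.3, -3.6]
gripper_width: 0.0106
finger_force: 59.0
```

```bash
cat >>plan.py <<'E'
# held door: TCP in door frame = (gx,gy,gz); door hinge axis point for pin
def hung(I,theta,lift,G=(0,0,.042),dz=0):
    """tool pose for door with knuckles over pins; theta=angle open (pi/2 = open)"""
    yaw=I[2]; Rd=R.from_euler('z',yaw+np.pi/2-theta)   # door x along inc x at 90deg
    pin=inc(*I,(-.014,.094,.045))[0]+[0,0,lift]
    o=pin-Rd.apply([.089,0,-.065]); M=Rd.as_matrix()
    return R.from_matrix(np.c_[-M[:,0],M[:,1],-M[:,2]]),o+Rd.apply(G),o
E
python3 - <<'E'
from plan import *
I=np.load('inc.npy')
Rt,p,o=hung(I,np.pi/2,.05);print(p,o)
Rc=quat(__import__('rig').env.sense()['orientation'])
plan(Rt,[.42,.0,.32],14,0)
E
```

```text
[0.50535218 0.35536362 0.202     ] [0.50535218 0.35536362 0.16      ]
t 5.3 pos [ 0.4364 -0.1822  0.2359] F [ 1.3  0.3 -3.6] dist 0.2014 deg 94.0 per row mm/deg 14.4 6.72
[[0.0425, 0.0037, -0.0219], [0.011, 0.0108, -0.034], 0]
[[0.0426, 0.0075, -0.0206], [0.011, 0.0108, -0.034], 0]
[[0.0423, 0.0113, -0.0195], [0.011, 0.0108, -0.034], 0]
[[0.0415, 0.0151, -0.0186], [0.011, 0.0108, -0.034], 0]
[[0.0403, 0.0189, -0.0178], [0.011, 0.0108, -0.034], 0]
[[0.0387, 0.0225, -0.0171], [0.011, 0.0108, -0.034], 0]
[[0.0367, 0.0259, -0.0167], [0.011, 0.0108, -0.034], 0]
[[0.0343, 0.0292, -0.0165], [0.011, 0.0108, -0.034], 0]
[[0.0316, 0.0321, -0.0164], [0.011, 0.0108, -0.034], 0]
[[0.0286, 0.0347, -0.0166], [0.011, 0.0108, -0.034], 0]
[[0.0253, 0.037, -0.0169], [0.011, 0.0108, -0.034], 0]
[[0.0218, 0.039, -0.0174], [0.011, 0.0108, -0.034], 0]
[[0.0182, 0.0405, -0.0181], [0.011, 0.0108, -0.034], 0]
[[0.0144, 0.0416, -0.019], [0.011, 0.0108, -0.034], 0]
```

>>> move_arm --targets '[[[0.042, 0.004, -0.022], [0.011, 0.011, -0.034], 0], [[0.043, 0.008, -0.021], [0.011, 0.011, -0.034], 0], [[0.042, 0.011, -0.02], [0.011, 0.011, -0.034], 0], [[0.042, 0.015, -0.019], [0.011, 0.011, -0.034], 0], [[0.04, 0.019, -0.018], [0.011, 0.011, -0.034], 0], [[0.039, 0.022, -0.017], [0.011, 0.011, -0.034], 0], [[0.037, 0.026, -0.017], [0.011, 0.011, -0.034], 0]]'

```text
t: 5.88
ee_pos: [0.4279, -0.0908, 0.2756]
orientation: [0.12, 0.431, 0.888, 0.109]
force: [0.3, -0.2, -3.9]
gripper_width: 0.0105
finger_force: 59.0
```

>>> move_arm --targets '[[[0.034, 0.029, -0.017], [0.011, 0.011, -0.034], 0], [[0.032, 0.032, -0.016], [0.011, 0.011, -0.034], 0], [[0.029, 0.035, -0.017], [0.011, 0.011, -0.034], 0], [[0.025, 0.037, -0.017], [0.011, 0.011, -0.034], 0], [[0.022, 0.039, -0.017], [0.011, 0.011, -0.034], 0], [[0.018, 0.04, -0.018], [0.011, 0.011, -0.034], 0], [[0.014, 0.042, -0.019], [0.011, 0.011, -0.034], 0], [[0, 0, 0], [0, 0, 0], 0]]'

```text
t: 6.55
ee_pos: [0.4223, 0.0053, 0.3187]
orientation: [-0.004, 0.07, 0.998, 0.003]
force: [1.0, 2.0, -4.4]
gripper_width: 0.0107
finger_force: 59.1
```

```bash
python3 - <<'E'
from plan import *
I=np.load('inc.npy')
Rt,p,o=hung(I,np.pi/2,.05)
q=p+R.from_euler('z',I[2]).apply([-.08,0,.0]);print(q)
plan(Rt,q,12,0)
E
```

```text
[0.4263339 0.3678581 0.202    ]
t 6.55 pos [0.4223 0.0053 0.3187] F [ 1.   2.  -4.4] dist 0.3809 deg 1.1 per row mm/deg 31.7 0.09
[[0.0128, 0.0997, 0.0331], [0.0002, -0.0002, 0.0004], 0]
[[0.0129, 0.0997, 0.0331], [0.0002, -0.0002, 0.0004], 0]
[[0.0131, 0.0997, 0.033], [0.0002, -0.0002, 0.0004], 0]
[[0.0132, 0.0997, 0.033], [0.0002, -0.0002, 0.0004], 0]
[[0.0134, 0.0997, 0.0329], [0.0002, -0.0002, 0.0004], 0]
[[0.0135, 0.0997, 0.0328], [0.0002, -0.0002, 0.0004], 0]
[[0.0137, 0.0996, 0.0328], [0.0002, -0.0002, 0.0004], 0]
[[0.0138, 0.0996, 0.0327], [0.0002, -0.0002, 0.0004], 0]
[[0.014, 0.0996, 0.0327], [0.0002, -0.0002, 0.0004], 0]
[[0.0142, 0.0996, 0.0326], [0.0002, -0.0002, 0.0004], 0]
[[0.0143, 0.0996, 0.0325], [0.0002, -0.0002, 0.0004], 0]
[[0.0145, 0.0996, 0.0325], [0.0002, -0.0002, 0.0004], 0]
```

>>> move_arm --targets '[[[0.022, 0.1, 0.02], [0, 0, 0.0005], 0], [[0.022, 0.1, 0.02], [0, 0, 0.0005], 0], [[0.022, 0.1, 0.02], [0, 0, 0.0005], 0], [[0.022, 0.1, 0.02], [0, 0, 0.0005], 0], [[0.022, 0.1, 0.02], [0, 0, 0.0005], 0], [[0.013, 0.1, 0.03], [0, 0, 0.0005], 0], [[0.013, 0.1, 0.03], [0, 0, 0.0005], 0], [[0.014, 0.1, 0.045], [0, 0, 0.0005], 0], [[0.014, 0.1, 0.045], [0, 0, 0.0005], 0]]'

```text
t: 7.3
ee_pos: [0.4143, 0.2756, 0.2448]
orientation: [-0.003, 0.084, 0.996, 0.003]
force: [0.7, 0.3, -2.8]
gripper_width: 0.0106
finger_force: 59.1
```

>>> move_arm --targets '[[[0.014, 0.1, 0.045], [0, 0, 0], 0], [[0.014, 0.08, 0.04], [0, 0, 0], 0], [[0.01, 0.05, 0.03], [0, 0, 0], 0], [[0, 0, 0], [0, 0, 0], 0]]'

```text
t: 7.63
ee_pos: [0.4111, 0.3481, 0.2085]
orientation: [-0.006, 0.08, 0.997, 0.002]
force: [-0.5, -0.4, -3.2]
gripper_width: 0.0108
finger_force: 59.2
```

```bash
cat >ov.py <<'E'
from plan import *
from rig import env
def ov(tag,boxes,G,k=5):
    s,t=snap(tag);st=env.sense();Rt=quat(st['orientation']);M=Rt.as_matrix()
    Rd=R.from_matrix(np.c_[-M[:,0],M[:,1],-M[:,2]]);o=st['ee_pos']-Rd.apply(G)
    ims=[]
    I=np.load('inc.npy');a=np.linspace(0,2*np.pi,24)
    for c,(x,y,w,h) in zip((s,t),boxes):
        im=tile(c['image'],x,y,w,h,k)
        for P in (box((-.075,.075),(.006,.006),(-.075,.075))[[0,1,5,4]],box((-.075,.075),(-.006,-.006),(-.075,.075))[[0,1,5,4]]):
            draw(im,x,y,k,c,Rd.apply(P)+o,(0,255,0))
        for z in(-.065,-.043,.04,.062): draw(im,x,y,k,c,Rd.apply(np.c_[.089+.012*np.cos(a),.012*np.sin(a),0*a+z])+o,(0,255,255))
        for z in(.045,.15):
          for r,dz in((.005,0),(.002,.018)): draw(im,x,y,k,c,inc(*I,np.c_[-.014+r*np.cos(a),.094+r*np.sin(a),0*a+z+dz]),(0,0,255))
        ims.append(im)
    cv2.imwrite(f"pics/{tag}.png",np.hstack(ims));print(st['ee_pos'].round(4),o.round(4),np.degrees(Rd.as_euler('zyx')).round(2),ims[0].shape,ims[1].shape)
E
python3 - <<'E'
from ov import *
ov('a1',[(185,225,80,118),(195,195,80,118)],(0,0,.042))
E
```

```text
[0.414  0.3438 0.2111] [0.4137 0.344  0.1691] [-9.52  0.38  0.2 ] (590, 400, 3) (590, 400, 3)
```

View pics/a1.png

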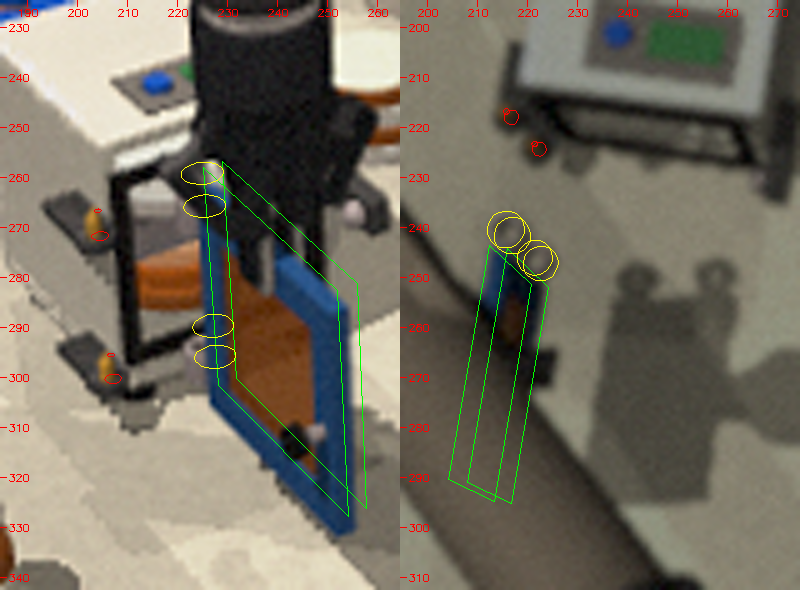

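The held door is upright at side (240,300). It sits about 4 px lower than the nominal grip predicts, so it lies differently in the fingers. I'll fit the in-hand offset numerically and refine the pins.

```bash
cat >fit.py <<'E'
from ov import *
from scipy.optimize import minimize,least_squares
def fitdoor(s,st,x0=(0,.042,0),vmin=283,roi=(200,230,80,118),verbose=True,ymask=None):
    Rt=quat(st['orientation']);M=Rt.as_matrix();Rd0=R.from_matrix(np.c_[-M[:,0],M[:,1],-M[:,2]])
    x,y,w,h=roi;im=s['image'][y:y+h,x:x+w].astype(float)
    soft=np.clip((im[...,2]-im[...,0]+10)/70,0,1);B=box((-.075,.075),(-.006,.006),(-.075,.075))
    k=8
    def ras(p):
        Rd=Rd0*R.from_euler('y',p[2]);o=st['ee_pos']-Rd.apply([p[0],0,p[1]])
        q=cv2.convexHull(proj(s,Rd.apply(B)+o).astype(np.float32))[:,0]
        m=np.zeros((h*k,w*k),np.uint8);cv2.fillConvexPoly(m,np.round((q-[x,y]+.5)*k-.5).astype(np.int32),255)
        m=cv2.resize(m,(w,h),interpolation=cv2.INTER_AREA)/255.
        return m,q
    def cost(p):
        m,_=ras(p);b=(m>.5).astype(np.uint8);d=cv2.distanceTransform(b,cv2.DIST_L2,5)
        care=np.ones((h,w));care[d>4]=0;care[:max(0,vmin-y)]=0
        return (((m-soft)**2)*care).sum()
    best=min((minimize(cost,[a,b,c],method='Nelder-Mead',options=dict(initial_simplex=[[a,b,c],[a+.006,b,c],[a,b+.006,c],[a,b,c+.04]],xatol=1e-4,fatol=1e-3)) for a in(x0[0]-.01,x0[0],x0[0]+.01) for b in(x0[1],x0[1]+.012) for c in(0,)),key=lambda r:r.fun)
    if verbose: print('G',best.x.round(4),'cost',round(best.fun,2),'start cost',round(cost(x0),2))
    return best.x
def pins(s,t,roi_s,roi_t):
    for c,rois in((s,roi_s),(t,roi_t)):
        for (x,y,w,h) in rois:
            im=c['image'][y:y+h,x:x+w].astype(float);W=np.clip(im[...,0]-im[...,2]-45,0,None)
            v,u=np.mgrid[y:y+h,x:x+w];print('pin px',round((W*u).sum()/W.sum(),2),round((W*v).sum()/W.sum(),2),'w',W.sum().round())
E
python3 - <<'E'
from fit import *
st=env.sense();print(st['t'],st['ee_pos'].round(4),np.abs(st['qvel']).max().round(4))
s,t=snap('b1');st=env.sense();print(st['ee_pos'].round(4),np.abs(st['qvel']).max().round(4))
g=fitdoor(s,st);np.save('G.npy',g)
S0,T0=load(1)
pins(s,t,[(198,262,9,12),(201,291,9,12)],[(211,214,8,8),(217,220,8,8)])
I=np.load('inc.npy')
for z in(.054,.159): print(proj(s,inc(*I,(-.014,.094,z))).round(2),proj(t,inc(*I,(-.014,.094,z))).round(2))
for n,c in(('s',s),('t',t)):
    x,y=(203,267) if n=='s' else (215,218)
    print(c['image'][y-3:y+4,x-4:x+4,0]-0,'\n',c['image'][y-3:y+4,x-4:x+4,2])
E
```

```text
7.7333 [0.414  0.3438 0.2111] 0.0332
[0.4154 0.3428 0.2127] 0.0143
G [-0.0084  0.0579 -0.008 ] cost 7.3 start cost 231.82
pin px 203.02 269.17 w 803.0
pin px 205.64 297.96 w 831.0
pin px 215.33 217.0 w 12.0
pin px nan nan w 0.0
[[206.92 297.9 ]] [[221.91 223.82]]
[[204.29 269.2 ]] [[216.3  217.37]]
[[ 60  65  87 127 160 158 156 117]
 [ 63  63  60  87 128 157 155 120]
 [ 72  66  60  72 134 150 156 120]
 [ 80  68  59 101 177 122 131 126]
 [ 86  78  86 148 190 125  84 104]
 [ 73  73  91 156 170 130  73  73]
 [ 71  70  86 139 146 119  70  45]] 
 [[ 54  60  77 106 134 133 132 100]
 [ 54  56  52  77 113 134 133  99]
 [ 66  58  57  59  79 109 133 101]
 [ 69  59  54  57  51  64 115 107]
 [ 78  74  68  51  51  35  71  90]
 [ 68  68  73  58  45  35  45  71]
 [ 67  68  67  48  36  37  35  49]]
[[134 131 121  97  72  66  56  45]
 [134 130 112  94  86  70  53  44]
 [133 129 105  90  86  75  55  35]
 [131 126 100  76  72  63  43  27]
 [131 123 101  67  53  43  41  32]
 [130 127 113  89  65  46  32  48]
 [132 130 123 110  87  69  68  74]] 
 [[110 110 100  79  54  50  45  41]
 [113 110  89  70  49  37  31  37]
 [109 107  86  61  33  26  27  21]
 [109 106  82  52  33  22  13  12]
 [109 103  82  52  38  23  28  21]
 [108 107  95  75  53  41  24  43]
 [110 107 105  92  76  57  57  59]]fit.py:25: RuntimeWarning: invalid value encountered in scalar divide
  v,u=np.mgrid[y:y+h,x:x+w];print('pin px',round((W*u).sum()/W.sum(),2),round((W*v).sum()/W.sum(),2),'w',W.sum().round())
```

```bash
python3 - <<'E'
from fit import *
s,t=load('b1');st=env.sense()
def f(v,ws=1):
    r=[proj(s,[v[0],v[1],.159])-[203.02,269.17],proj(s,[v[0],v[1],.054])-[205.64,297.96],(proj(t,[v[0],v[1],.159])-[215.2,217.3])*1.0]
    return np.concatenate(r).ravel()
r=least_squares(f,[.59,.34]);print('pin',r.x.round(4),r.fun.round(2))
I=np.load('inc.npy')
# joint incubator yaw/pos fit with side corners (from overlay: good) keep yaw
W=inc(*I,(-.014,.094,0))[0][:2];d=r.x-W;print('shift',d);I[:2]+=d;np.save('incp.npy',I)
sa,ta=load('a1');fa=dict(st);fa['ee_pos']=np.array([.4147,.3433,.2119]);fitdoor(sa,fa)
# drift check
s2,t2=snap('b2');st=env.sense();print(st['ee_pos'].round(4),np.abs(st['qvel']).max().round(4));g=fitdoor(s2,st)
# knuckle positions predicted in top & dark/gray check
M=quat(st['orientation']).as_matrix();Rd=R.from_matrix(np.c_[-M[:,0],M[:,1],-M[:,2]])*R.from_euler('y',g[2]);o=st['ee_pos']-Rd.apply([g[0],0,g[1]])
print('o',o.round(4),'euler',np.degrees(Rd.as_euler('zyx')).round(2))
for z in(.062,-.065): print(proj(t2,o+Rd.apply([.089,0,z])).round(1),proj(s2,o+Rd.apply([.089,0,z])).round(1))
cv2.imwrite('pics/b2.png',np.hstack([tile(s2['image'],190,240,80,118,5),tile(t2['image'],195,200,80,118,5)]))
E
```

```text
pin [0.5947 0.3449] [ 0.04  0.28  0.09  0.2   0.08 -0.3 ]
shift [0.00139392 0.00347491]
G [-0.0129  0.0657 -0.0046] cost 6.59 start cost 375.37
[0.4154 0.3432 0.2133] 0.0084
G [-0.0078  0.0549 -0.0143] cost 8.61 start cost 183.48
o [0.4237 0.3422 0.1584] euler [-9.69 -0.59  0.25]
[[216.9 238.1]] [[223.8 260.4]]
[[223.7 244.4]] [[226.  296.5]]
```

View pics/b2.png

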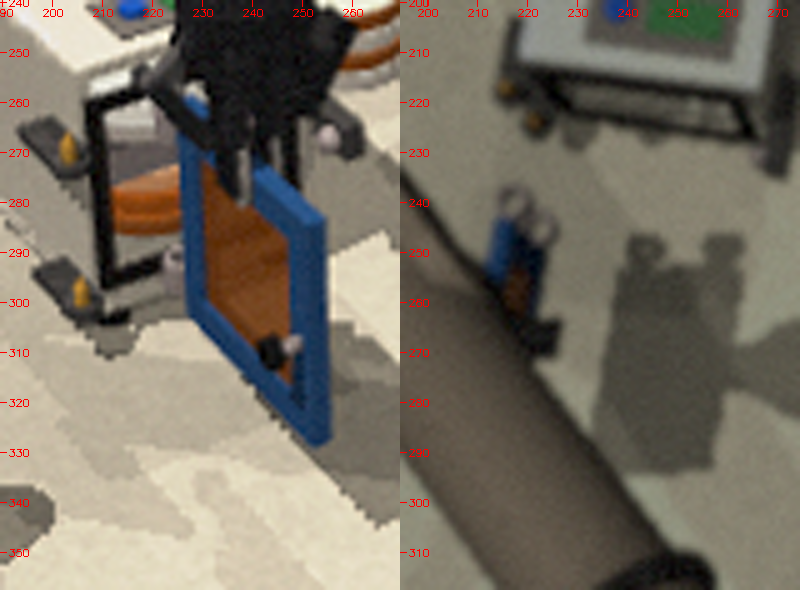

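The crop shows the knuckles at top (217,241)/(223,246) and the pins at top (215,218)/(221,224), and at side (203,269)/(206,298). The door is held level about 50 mm above its hung height. I'll move it sideways and then in over the pins.

>>> move_arm --targets '[[[0, 0.04, 0], [0, 0, 0], 0], [[0, 0.04, 0], [0, 0, 0], 0], [[0, 0.02, 0], [0, 0, 0], 0], [[-0.03, 0, 0], [0, 0, 0], 0], [[-0.04, 0, 0], [0, 0, 0], 0], [[-0.04, 0, 0], [0, 0, 0], 0], [[-0.04, 0, 0], [0, 0, 0], 0], [[-0.03, 0, 0], [0, 0, 0], 0], [[-0.01, 0, 0], [0, 0, 0], 0], [[0, 0, 0], [0, 0, 0], 0]]'

```text
t: 8.77
ee_pos: [0.4771, 0.3636, 0.212]
orientation: [-0.003, 0.084, 0.996, 0.003]
force: [-0.0, -0.1, -4.9]
gripper_width: 0.0109
finger_force: 59.2
```

>>> move_arm --targets '[[[0, 0, 0], [0, 0, 0], 0], [[0, 0, 0], [0, 0, 0], 0], [[0, 0, 0], [0, 0, 0], 0], [[0, 0, 0], [0, 0, 0], 0]]'

```text
t: 9.1
ee_pos: [0.4747, 0.3655, 0.2124]
orientation: [-0.003, 0.082, 0.997, 0.003]
force: [0.7, -0.2, -4.3]
gripper_width: 0.0108
finger_force: 59.2
```

```bash
python3 - <<'E'
from fit import *
s,t=snap('c1');st=env.sense();print(st['t'],st['ee_pos'].round(4),np.abs(st['qvel']).max().round(4),st['force'].round(1))
g=fitdoor(s,st,x0=(-.006,.052,0),vmin=275,roi=(185,215,80,118));np.save('G.npy',g)
M=quat(st['orientation']).as_matrix();Rd=R.from_matrix(np.c_[-M[:,0],M[:,1],-M[:,2]])*R.from_euler('y',g[2]);o=st['ee_pos']-Rd.apply([g[0],0,g[1]])
k=o+Rd.apply([.089,0,-.065]);k2=o+Rd.apply([.089,0,.04]);I=np.load('incp.npy');p=inc(*I,(-.014,.094,.045))[0]
print('o',o.round(4),'euler',np.degrees(Rd.as_euler('zyx')).round(2),'klow',k.round(4),'khigh',k2.round(4),'pin',p.round(4),'d(inc axes)',R.from_euler('z',-I[2]).apply(p-k).round(4),R.from_euler('z',-I[2]).apply(p+[0,0,.105]-k2).round(4))
A,B=tile(s['image'],190,230,50,75,8),tile(t['image'],195,200,50,75,8)
a=np.linspace(0,6.3,24)
for z in(-.065,-.043,.04,.062):
    P=Rd.apply(np.c_[.089+.012*np.cos(a),.012*np.sin(a),0*a+z])+o
    draw(A,190,230,8,s,P,(0,255,255));draw(B,195,200,8,t,P,(0,255,255))
cv2.imwrite('pics/c1.png',np.hstack([A,B]))
E
```

```text
9.2 [0.475  0.3653 0.2124] 0.0022 [ 0.2 -0.7 -3.6]
G [-0.0087  0.0559 -0.0177] cost 7.74 start cost 42.01
o [0.4843 0.3641 0.1566] euler [-9.46 -0.69  0.22] klow [0.5728 0.3497 0.0927] khigh [0.5716 0.3493 0.1976] pin [0.5947 0.3449 0.045 ] d(inc axes) [ 0.0223 -0.0013 -0.0477] [ 0.0235 -0.0007 -0.0476]
```

View pics/c1.png

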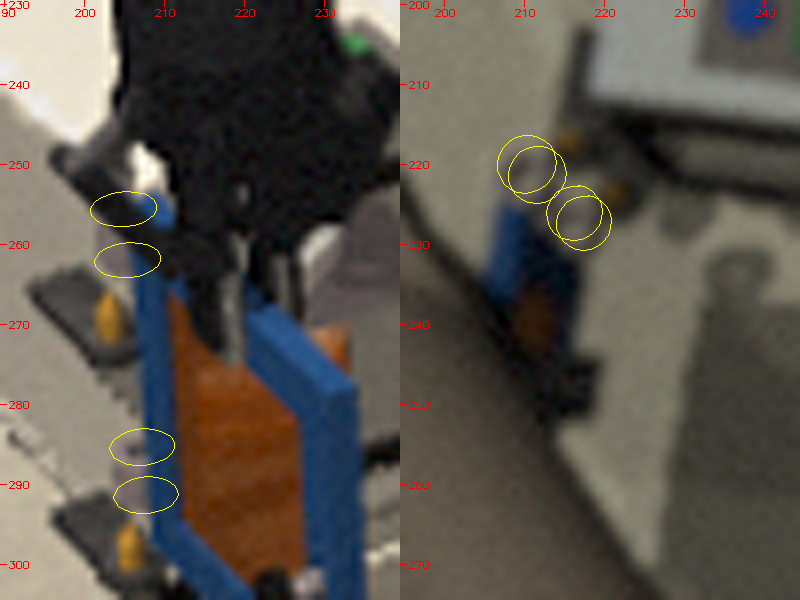

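Side view: the predicted knuckle rings at (205,258)/(207,288) match the visible left edges. About 23 mm remains to the pins at (203,269)/(206,298). I'll move over them and start lowering gently.

>>> move_arm --targets '[[[-0.02, -0.002, 0], [0, 0, 0.001], 0], [[-0.02, -0.001, 0], [0, 0, 0.001], 0], [[-0.02, 0, 0], [0, 0, 0], 0], [[-0.015, 0, 0], [0, 0, 0], 0], [[-0.005, 0, 0], [0, 0, 0], 0], [[0, 0, 0], [0, 0, 0], 0], [[0, 0, 0], [0, 0, 0], 0], [[0, 0, 0], [0, 0, 0], 0], [[0, 0, 0], [0, 0, 0], 0]]'

```text
t: 9.95
ee_pos: [0.4985, 0.3604, 0.2121]
orientation: [-0.003, 0.086, 0.996, 0.003]
force: [0.1, 0.2, -3.5]
gripper_width: 0.0108
finger_force: 59.2
```

```bash
cat >chk.py <<'E'
from fit import *
def chk(tag,roi,vmin,yfix=None):
    s,t=snap(tag);st=env.sense();print(st['t'],st['ee_pos'].round(4),np.abs(st['qvel']).max().round(4),st['force'].round(1),st['moment'].round(2))
    g=fitdoor(s,st,x0=tuple(np.load('G.npy')),vmin=vmin,roi=roi)
    M=quat(st['orientation']).as_matrix();Rd0=R.from_matrix(np.c_[-M[:,0],M[:,1],-M[:,2]])
    I=np.load('incp.npy');p=inc(*I,(-.014,.094,.045))[0];Ri=R.from_euler('z',-I[2])
    for n,gg in(('new',g),('old',np.load('G.npy'))):
        Rd=Rd0*R.from_euler('y',gg[2]);o=st['ee_pos']-Rd.apply([gg[0],0,gg[1]])
        k=o+Rd.apply([.089,0,-.065]);k2=o+Rd.apply([.089,0,.04])
        print(n,'euler',np.degrees(Rd.as_euler('zyx')).round(2),'pin-k low',Ri.apply(p-k).round(4),'high',Ri.apply(p+[0,0,.105]-k2).round(4))
    return s,t
E
python3 - <<'E'
from chk import *
chk('d1',(180,210,80,118),272)
E
```

```text
10.05 [0.4986 0.3603 0.2122] 0.0032 [-0.4 -0.3 -3.2] [0.03 0.02 0.03]
G [-0.0092  0.0561 -0.0079] cost 7.73 start cost 8.51
new euler [-9.84 -0.13  0.31] pin-k low [-0.0012  0.0006 -0.0463] high [-0.001   0.0012 -0.0463]
old euler [-9.84 -0.68  0.21] pin-k low [-0.0018  0.0006 -0.0474] high [-0.0006  0.0012 -0.0474]
```

>>> move_arm --targets '[[[0.003, 0, 0.02], [0, 0, 0], 0], [[0.001, 0.002, 0.025], [0, 0, 0], 0], [[0, 0, 0.025], [0, 0, 0], 0], [[0, 0, 0.01], [0, 0, 0], 0], [[0, 0, 0], [0, 0, 0], 0], [[0, 0, 0], [0, 0, 0], 0]]'

```text
t: 10.55
ee_pos: [0.4975, 0.3609, 0.1875]
orientation: [-0.003, 0.086, 0.996, 0.003]
force: [0.3, 0.4, -3.6]
gripper_width: 0.0104
finger_force: 59.2
```

>>> move_arm --targets '[[[0, 0, 0.006], [0, 0, 0], 0], [[0, 0, 0.006], [0, 0, 0], 0], [[0, 0, 0.006], [0, 0, 0], 0], [[0, 0, 0], [0, 0, 0], 0]]'

```text
t: 10.88
ee_pos: [0.4975, 0.3609, 0.1824]
orientation: [-0.003, 0.086, 0.996, 0.003]
force: [-0.9, 0.5, -4.3]
gripper_width: 0.0109
finger_force: 59.2
```

```bash
python3 - <<'E'
from chk import *
s,t=chk('d2',(180,215,80,118),278)
A,B=tile(s['image'],190,240,50,75,8),tile(t['image'],195,195,50,75,8)
cv2.imwrite('pics/d2.png',np.hstack([A,B]))
E
```

```text
10.9833 [0.4977 0.361  0.1827] 0.0057 [ 0.4  0.7 -3.9] [0.06 0.04 0.  ]
G [-0.0086  0.0557 -0.0136] cost 9.33 start cost 10.42
new euler [-9.87 -0.45  0.24] pin-k low [-0.0002  0.0001 -0.0177] high [ 0.0006  0.0007 -0.0177]
old euler [-9.87 -0.69  0.2 ] pin-k low [-0.0008  0.0001 -0.0179] high [ 0.0004  0.0007 -0.0179]
```

View pics/d2.png

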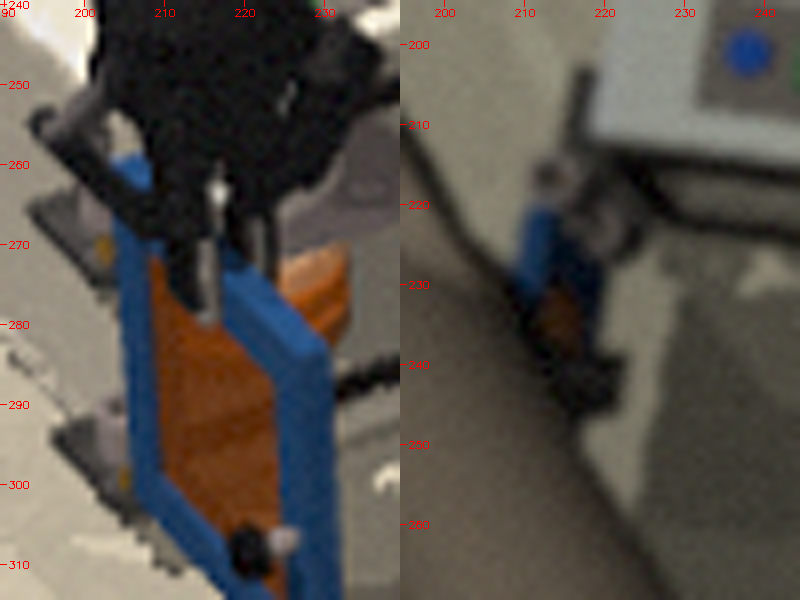

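Both knuckles sit just over the pin tips (side (201,266) over (202,271), and (204,293) over (205,299)). Lowering slowly and watching the force.

>>> move_arm --targets '[[[0, 0, 0.006], [0, 0, 0], 0], [[0, 0, 0.006], [0, 0, 0], 0], [[0, 0, 0.006], [0, 0, 0], 0], [[0, 0, 0], [0, 0, 0], 0]]'

```text
t: 11.32
ee_pos: [0.4991, 0.3606, 0.1776]
orientation: [-0.002, 0.086, 0.996, 0.003]
force: [2.3, 0.3, -2.1]
gripper_width: 0.0107
finger_force: 59.3
```

>>> move_arm --targets '[[[0, 0, 0.006], [0, 0, 0], 0], [[0, 0, 0.006], [0, 0, 0], 0], [[0, 0, 0.006], [0, 0, 0], 0], [[0, 0, 0], [0, 0, 0], 0]]'

```text
t: 11.65
ee_pos: [0.5003, 0.3601, 0.1727]
orientation: [-0.0, 0.087, 0.996, 0.003]
force: [5.5, -2.0, -0.4]
gripper_width: 0.0106
finger_force: 59.7
```

```bash
python3 - <<'E'
from chk import *
s,t=chk('d3',(180,215,80,118),280)
E
```

```text
11.75 [0.5003 0.3601 0.1728] 0.0024 [ 5.  -1.1  0.1] [-0.55 -1.47 -0.06]
G [-0.009   0.0551 -0.0279] cost 10.9 start cost 12.85
new euler [-9.97 -1.56  0.09] pin-k low [-0.0056  0.0008 -0.0103] high [-0.0028  0.0014 -0.0103]
old euler [-9.97 -0.98  0.19] pin-k low [-0.0041  0.0007 -0.0085] high [-0.0024  0.0014 -0.0085]
```

Steady +x force: the pins are a few mm further in than estimated. I'll shift to relieve it.

>>> move_arm --targets '[[[-0.005, 0, 0], [0, 0, 0], 0], [[-0.005, 0, 0], [0, 0, 0], 0], [[0, 0, 0], [0, 0, 0], 0], [[0, 0, 0], [0, 0, 0], 0]]'

```text
t: 12.08
ee_pos: [0.5011, 0.3598, 0.1712]
orientation: [-0.003, 0.086, 0.996, 0.002]
force: [4.6, -1.6, -2.8]
gripper_width: 0.0108
finger_force: 59.2
```

```bash
python3 - <<'E'
from chk import *
s,t=chk('d4',(180,215,80,118),280)
E
```

```text
12.1833 [0.5011 0.3598 0.1711] 0.0021 [ 4.6 -1.7 -3.6] [-0.52 -1.18 -0.11]
G [-0.0089  0.0557 -0.0181] cost 10.14 start cost 11.13
new euler [-9.91 -0.73  0.12] pin-k low [-0.0046  0.0011 -0.0066] high [-0.0034  0.0015 -0.0066]
old euler [-9.91 -0.7   0.12] pin-k low [-0.0044  0.0011 -0.0064] high [-0.0032  0.0015 -0.0064]
```

>>> move_arm --targets '[[[-0.006, -0.002, 0], [0, 0, 0], 0], [[-0.004, -0.002, 0], [0, 0, 0], 0], [[0, 0, 0], [0, 0, 0], 0], [[0, 0, 0], [0, 0, 0], 0], [[0, 0, 0], [0, 0, 0], 0]]'

```text
t: 12.6
ee_pos: [0.5018, 0.3592, 0.1711]
orientation: [-0.005, 0.086, 0.996, 0.003]
force: [-0.5, -0.5, -4.1]
gripper_width: 0.0109
finger_force: 59.1
```

```bash
python3 - <<'E'
from chk import *
s,t=chk('d5',(180,215,80,118),280)
E
```

```text
12.7 [0.5021 0.3593 0.1714] 0.0054 [-0.1 -0.2 -3.9] [-0.25 -0.06 -0.11]
G [-0.0086  0.0552 -0.0032] cost 9.08 start cost 13.09
new euler [-9.82  0.26  0.34] pin-k low [-0.0033  0.001  -0.0056] high [-0.0038  0.0016 -0.0056]
old euler [-9.82 -0.56  0.2 ] pin-k low [-0.0052  0.001  -0.0064] high [-0.0042  0.0016 -0.0064]
```

>>> move_arm --targets '[[[0, 0, 0.006], [0, 0, 0], 0], [[0, 0, 0.006], [0, 0, 0], 0], [[0, 0, 0], [0, 0, 0], 0], [[0, 0, 0], [0, 0, 0], 0]]'

```text
t: 13.03
ee_pos: [0.5028, 0.3592, 0.168]
orientation: [-0.003, 0.086, 0.996, 0.003]
force: [-0.9, -0.2, -3.9]
gripper_width: 0.011
finger_force: 59.1
```

>>> move_arm --targets '[[[0, 0, 0.005], [0, 0, 0], 0], [[0, 0, 0.005], [0, 0, 0], 0], [[0, 0, 0], [0, 0, 0], 0], [[0, 0, 0], [0, 0, 0], 0]]'

```text
t: 13.37
ee_pos: [0.5032, 0.3591, 0.1652]
orientation: [-0.003, 0.086, 0.996, 0.003]
force: [-0.5, 0.1, -2.9]
gripper_width: 0.0106
finger_force: 59.1
```

>>> move_arm --targets '[[[0, 0, 0.005], [0, 0, 0], 0], [[0, 0, 0.003], [0, 0, 0], 0], [[0, 0, 0], [0, 0, 0], 0], [[0, 0, 0], [0, 0, 0], 0]]'

```text
t: 13.7
ee_pos: [0.5033, 0.3591, 0.1631]
orientation: [-0.003, 0.086, 0.996, 0.003]
force: [-0.9, -0.9, -2.1]
gripper_width: 0.0112
finger_force: 59.4
```

```bash
python3 - <<'E'
from chk import *
s,t=chk('d6',(180,215,80,118),282)
E
```

```text
13.8 [0.5033 0.3591 0.1631] 0.0012 [-1.  -1.2 -2.9] [-0.11  0.15 -0.08]
G [-0.0084  0.0555 -0.016 ] cost 9.88 start cost 10.91
new euler [-9.86 -0.6   0.23] pin-k low [-0.0061  0.0011  0.0015] high [-0.0051  0.0017  0.0015]
old euler [-9.86 -0.7   0.21] pin-k low [-0.0066  0.0011  0.0017] high [-0.0054  0.0017  0.0017]
```

Still carrying its weight, so I'll continue until it seats.

>>> move_arm --targets '[[[0, 0, 0.004], [0, 0, 0], 0], [[0, 0, 0.004], [0, 0, 0], 0], [[0, 0, 0], [0, 0, 0], 0], [[0, 0, 0], [0, 0, 0], 0]]'

```text
t: 14.13
ee_pos: [0.5033, 0.3595, 0.1627]
orientation: [-0.003, 0.086, 0.996, 0.004]
force: [-4.6, -1.6, 6.6]
gripper_width: 0.0106
finger_force: 60.5
```

>>> move_arm --targets '[[[0, 0, 0.004], [0, 0, 0], 0], [[0, 0, 0.004], [0, 0, 0], 0], [[0, 0, 0], [0, 0, 0], 0], [[0, 0, 0], [0, 0, 0], 0]]'

```text
t: 14.47
ee_pos: [0.5033, 0.3598, 0.1625]
orientation: [-0.002, 0.086, 0.996, 0.005]
force: [-7.4, -2.6, 13.0]
gripper_width: 0.011
finger_force: 61.7
```

Seated: a hard stop at z = 0.1627 with the force rising. I'll unload slightly and then release.

>>> move_arm --targets '[[[0, 0, -0.006], [0, 0, 0], 0], [[0, 0, -0.005], [0, 0, 0], 0], [[0, 0, 0], [0, 0, 0], 0], [[0, 0, 0], [0, 0, 0], 14], [[0, 0, 0], [0, 0, 0], 18], [[0, 0, 0], [0, 0, 0], 25], [[0, 0, 0], [0, 0, 0], 40], [[0, 0, 0], [0, 0, 0], 45], [[0, 0, 0], [0, 0, 0], 45]]'

```text
t: 15.22
ee_pos: [0.5034, 0.359, 0.1612]
orientation: [-0.003, 0.086, 0.996, 0.003]
force: [0.1, 1.0, -0.4]
gripper_width: 0.0451
finger_force: 0.0
```

>>> move_arm --targets '[[[0, 0, -0.03], [0, 0, 0], 45], [[0, 0, -0.06], [0, 0, 0], 45], [[0, 0, -0.08], [0, 0, 0], 45], [[0, 0, -0.08], [0, 0, 0], 45], [[0, 0, 0], [0, 0, 0], 45]]'

```text
t: 15.63
ee_pos: [0.5066, 0.3602, 0.2432]
orientation: [0.002, 0.086, 0.996, 0.007]
force: [0.8, 0.2, -0.0]
gripper_width: 0.045
finger_force: 0.0
```

```bash
cat >hf.py <<'E'
from fit import *
def fithung(s,vmin,roi,th0,free=False):
    """fit hung door: (x,y of hinge, opening angle, z)"""
    x,y,w,h=roi;im=s['image'][y:y+h,x:x+w].astype(float);soft=np.clip((im[...,2]-im[...,0]+10)/70,0,1)
    B=box((-.075,.075),(-.006,.006),(-.075,.075))-[.089,0,0];k=8;I=np.load('incp.npy');p0=inc(*I,(-.014,.094,.11))[0]
    def ras(p):
        Rd=R.from_euler('z',I[2]+np.pi/2-p[0]);q=cv2.convexHull(proj(s,Rd.apply(B)+p0+[p[1],p[2],p[3]]).astype(np.float32))[:,0]
        m=np.zeros((h*k,w*k),np.uint8);cv2.fillConvexPoly(m,np.round((q-[x,y]+.5)*k-.5).astype(np.int32),255)
        return cv2.resize(m,(w,h),interpolation=cv2.INTER_AREA)/255.
    def cost(p):
        m=ras(p);d=cv2.distanceTransform((m>.5).astype(np.uint8),cv2.DIST_L2,5);care=np.ones((h,w));care[d>4]=0;care[:max(0,vmin-y)]=0
        return ((m-soft)**2*care).sum()+(np.square(p[1:])/.003**2).sum()*.3
    b=min((minimize(cost,[t,0,0,0],method='Nelder-Mead',options=dict(initial_simplex=[[t,0,0,0],[t+.1,0,0,0],[t,.004,0,0],[t,0,.004,0],[t,0,0,.004]],xatol=1e-4,fatol=1e-3,maxiter=800)) for t in(th0,th0-.15,th0+.15)),key=lambda r:r.fun)
    print('open deg',np.degrees(b.x[0]).round(1),'hinge shift mm',(b.x[1:]*1e3).round(1),'cost',b.fun.round(2));return b.x
E
python3 - <<'E'
from hf import *
s,t=snap('e1');st=env.sense();print(st['t'],st['ee_pos'],st['force'].round(1),st['gripper_width'])
r=fithung(s,255,(180,215,80,118),np.pi/2);np.save('hung.npy',r)
E
```

```text
15.7333 [0.50461115 0.35900459 0.23849157] [ 0.2 -0.5 -0.6] 0.04513340891117999
open deg 91.7 hinge shift mm [-0.1 -0.4  0.2] cost 22.91
```

The door is hung home (fit z within 0.2 mm, opening angle 91.7°). Next I'll close the fingers, go round to the outer face, and push it along the arc.

```bash
cat >push.py <<'E'
from plan import *
from rig import env
I=np.load('incp.npy');H=inc(*I,(-.014,.094,0))[0][:2]
def tgt(th,gap,z=.145,xd=-.134):
    Rd=R.from_euler('z',I[2]+np.pi/2-th);f=np.pi/2-th
    d=.0145*abs(np.cos(f))+.011*abs(np.sin(f))
    v=Rd.apply([xd,.006+d+gap,0]);return np.r_[H+v[:2],z]
E
python3 - <<'E'
from push import *
Rt=R.from_euler('z',I[2]);M=Rt.as_matrix();Rt=R.from_matrix(np.c_[-M[:,0],M[:,1],-M[:,2]])
p=tgt(np.radians(91.7),.025)
print(p,tgt(0,0))
plan(Rt,np.r_[p[:2],.235],3,0)
E
```

```text
[0.47147312 0.4148094  0.145     ] [0.55693429 0.21523787 0.145     ]
t 15.73 pos [0.5046 0.359  0.2385] F [ 0.2 -0.5 -0.6] dist 0.065 deg 1.0 per row mm/deg 21.7 0.34
[[0.0469, 0.0547, 0.0045], [0.0009, -0.0004, -0.0016], 0]
[[0.0466, 0.055, 0.0043], [0.0009, -0.0004, -0.0016], 0]
[[0.0463, 0.0552, 0.0041], [0.0009, -0.0004, -0.0016], 0]
```

>>> move_arm --targets '[[[0, 0, -0.06], [0, 0, 0], 45], [[0.047, 0.055, 0], [0.001, 0, -0.002], 20], [[0.047, 0.055, 0], [0.001, 0, -0.002], 0], [[0.047, 0.055, 0], [0.001, 0, -0.001], 0], [[0, 0, 0.05], [0, 0, 0], 0], [[0, 0, 0.08], [0, 0, 0], 0], [[0, 0, 0.1], [0, 0, 0], 0], [[0, 0, 0.08], [0, 0, 0], 0], [[0, 0, 0.05], [0, 0, 0], 0], [[0, 0, 0], [0, 0, 0], 0]]'

```text
t: 16.57
ee_pos: [0.4662, 0.4113, 0.141]
orientation: [-0.007, 0.078, 0.997, -0.006]
force: [0.2, -0.4, -0.5]
gripper_width: 0.0002
finger_force: 0.0
```

```bash
python3 - <<'E'
from push import *
s=env.sense();Rc=quat(s['orientation']);p=s['ee_pos'];print(s['t'],p.round(4),s['force'].round(1),s['gripper_width'])
ths=np.radians([92,86,80,74,68,62,56,50,44,38,32,26,20,14,8])
for th in ths:
    q=tgt(th,-.001);d=Rc.inv().apply(q-p)/.3;print(round(np.degrees(th)),q.round(3),'d',d.round(3));p=q
E
```

```text
16.5667 [0.4662 0.4113 0.141 ] [ 0.2 -0.4 -0.5] 0.0001713756064144114
92 [0.467 0.39  0.145] d [-0.013 -0.07  -0.013]
86 [0.463 0.377 0.145] d [ 0.006 -0.046  0.001]
80 [0.46  0.364 0.145] d [ 0.002 -0.044  0.001]
74 [0.459 0.35  0.145] d [-0.003 -0.045  0.001]
68 [0.459 0.337 0.145] d [-0.007 -0.045  0.   ]
62 [0.46  0.323 0.145] d [-0.012 -0.045  0.   ]
56 [0.463 0.309 0.145] d [-0.017 -0.044  0.   ]
50 [0.468 0.296 0.145] d [-0.022 -0.042  0.   ]
44 [0.474 0.283 0.145] d [-0.026 -0.04   0.   ]
38 [0.481 0.27  0.145] d [-0.031 -0.038  0.   ]
32 [0.49  0.258 0.145] d [-0.035 -0.034 -0.   ]
26 [0.5   0.247 0.145] d [-0.039 -0.031 -0.   ]
20 [0.512 0.238 0.145] d [-0.043 -0.026 -0.   ]
14 [0.525 0.229 0.145] d [-0.046 -0.021 -0.   ]
8 [0.538 0.222 0.145] d [-0.049 -0.016 -0.   ]
```

>>> move_arm --targets '[[[-0.006, -0.03, -0.01], [0, 0, 0], 0], [[-0.004, -0.025, 0], [0, 0, 0], 0], [[0, -0.02, 0], [0, 0, 0], 0], [[0.003, -0.022, 0], [0, 0, 0], 0], [[0.003, -0.022, 0], [0, 0, 0], 0], [[0.001, -0.022, 0], [0, 0, 0], 0], [[0.001, -0.022, 0], [0, 0, 0], 0], [[-0.001, -0.022, 0], [0, 0, 0], 0], [[-0.002, -0.022, 0], [0, 0, 0], 0]]'

```text
t: 17.32
ee_pos: [0.4611, 0.3518, 0.1501]
orientation: [-0.003, 0.078, 0.997, -0.002]
force: [-0.2, 0.0, -0.0]
gripper_width: -0.0002
finger_force: 0.1
```

```bash
python3 - <<'E'
from hf import *
s,t=snap('f1');st=env.sense();print(st['t'],st['ee_pos'].round(4),st['force'].round(1))
r=fithung(s,265,(180,205,100,128),np.radians(72))
E
```

```text
17.4167 [0.4616 0.3504 0.1501] [ 0.7 -0.7 -0.2]
open deg 77.3 hinge shift mm [-0.6 -0.6  0.4] cost 88.49
```

The door is following the push (about 75° open). Continuing.

>>> move_arm --targets '[[[-0.003, -0.022, 0], [0, 0, 0], 0], [[-0.004, -0.022, 0.005], [0, 0, 0], 0], [[-0.006, -0.022, 0.005], [0, 0, 0], 0], [[-0.006, -0.022, 0.005], [0, 0, 0], 0], [[-0.008, -0.022, 0], [0, 0, 0], 0], [[-0.008, -0.022, 0], [0, 0, 0], 0], [[-0.011, -0.021, 0], [0, 0, 0], 0], [[-0.011, -0.021, 0], [0, 0, 0], 0], [[-0.013, -0.02, 0], [0, 0, 0], 0], [[-0.013, -0.02, 0], [0, 0, 0], 0]]'

```text
t: 18.25
ee_pos: [0.4763, 0.2843, 0.1457]
orientation: [-0.003, 0.078, 0.997, -0.002]
force: [0.4, 0.0, 0.5]
gripper_width: -0.0001
finger_force: 0.1
```

>>> move_arm --targets '[[[-0.015, -0.019, 0], [0, 0, 0], 0], [[-0.015, -0.019, 0], [0, 0, 0], 0], [[-0.017, -0.017, 0], [0, 0, 0], 0], [[-0.017, -0.017, 0], [0, 0, 0], 0], [[-0.018, -0.015, 0], [0, 0, 0], 0], [[-0.017, -0.013, 0], [0, 0, 0], 0], [[0, 0, 0], [0, 0, 0], 0], [[0, 0, 0], [0, 0, 0], 0]]'

```text
t: 18.92
ee_pos: [0.5009, 0.2502, 0.1455]
orientation: [-0.003, 0.079, 0.997, -0.002]
force: [-0.1, 1.0, -0.2]
gripper_width: 0.0002
finger_force: 0.0
```

```bash
python3 - <<'E'
from hf import *
s,t=snap('f2');st=env.sense();print(st['t'],st['ee_pos'].round(4),st['force'].round(1))
r=fithung(s,240,(180,205,100,128),np.radians(28))
from push import *
Rc=quat(st['orientation']);p=st['ee_pos']
for th in np.radians([26,20,14,8,4,0]):
    q=tgt(th,0,p[2]);d=Rc.inv().apply(q-p)/.3;print(round(np.degrees(th)),q.round(3),'d',d.round(3));p=q
cv2.imwrite('pics/f2.png',np.hstack([tile(s['image'],185,225,80,118,5),tile(t['image'],200,165,80,118,5)]))
E
```

```text
19.0167 [0.5003 0.2512 0.1454] [-0.4 -0.1 -0.5]
open deg 29.7 hinge shift mm [ 4.1 -4.  -1.9] cost 117.17
26 [0.5   0.248 0.145] d [ 0.001 -0.011  0.   ]
20 [0.511 0.238 0.145] d [-0.043 -0.027 -0.   ]
14 [0.524 0.229 0.145] d [-0.046 -0.022 -0.   ]
8 [0.537 0.222 0.145] d [-0.049 -0.016 -0.   ]
4 [0.547 0.218 0.145] d [-0.034 -0.008 -0.   ]
0 [0.557 0.215 0.145] d [-0.034 -0.005 -0.   ]
```

View pics/f2.png

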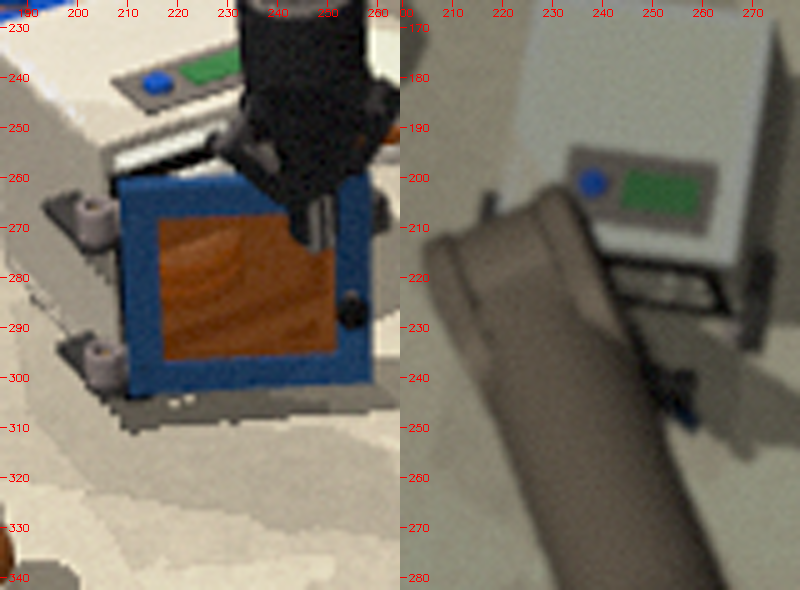

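Both knuckles are seated on their brackets at side (203,269)/(204,298), and the door is about 27° open with the finger on its outer face at (248,272). Slow finish now.

>>> move_arm --targets '[[[-0.007, -0.012, 0], [0, 0, 0], 0], [[-0.013, -0.01, 0], [0, 0, 0], 0], [[-0.013, -0.009, 0], [0, 0, 0], 0], [[-0.013, -0.008, 0], [0, 0, 0], 0], [[-0.013, -0.008, 0], [0, 0, 0], 0], [[-0.013, -0.007, 0], [0, 0, 0], 0], [[-0.013, -0.006, 0], [0, 0, 0], 0], [[-0.013, -0.006, 0], [0, 0, 0], 0], [[-0.013, -0.005, 0], [0, 0, 0], 0], [[0, 0, 0], [0, 0, 0], 0]]'

```text
t: 19.85
ee_pos: [0.5312, 0.2234, 0.1454]
orientation: [-0.003, 0.079, 0.997, -0.002]
force: [0.1, -1.0, 0.2]
gripper_width: -0.0
finger_force: 0.1
```

>>> move_arm --targets '[[[-0.01, -0.004, 0], [0, 0, 0], 0], [[-0.01, -0.003, 0], [0, 0, 0], 0], [[-0.01, -0.003, 0], [0, 0, 0], 0], [[-0.01, -0.002, 0], [0, 0, 0], 0], [[0, 0, 0], [0, 0, 0], 0]]'

```text
t: 20.27
ee_pos: [0.5422, 0.2187, 0.1454]
orientation: [-0.003, 0.078, 0.997, -0.002]
force: [-0.1, -0.9, -0.1]
gripper_width: 0.0002
finger_force: 0.0
```

>>> move_arm --targets '[[[-0.007, -0.001, 0], [0, 0, 0], 0], [[-0.007, -0.001, 0], [0, 0, 0], 0], [[-0.007, -0.001, 0], [0, 0, 0], 0], [[0, 0, 0], [0, 0, 0], 0]]'

```text
t: 20.6
ee_pos: [0.5482, 0.2168, 0.1453]
orientation: [-0.003, 0.078, 0.997, -0.002]
force: [-0.3, -0.3, 0.0]
gripper_width: -0.0001
finger_force: 0.1
```

>>> move_arm --targets '[[[-0.007, -0.001, 0], [0, 0, 0], 0], [[-0.007, -0.001, 0], [0, 0, 0], 0], [[0, 0, 0], [0, 0, 0], 0]]'

```text
t: 20.85
ee_pos: [0.5523, 0.2156, 0.1453]
orientation: [-0.003, 0.078, 0.997, -0.002]
force: [-0.1, 0.7, -0.4]
gripper_width: 0.0001
finger_force: 0.0
```

>>> move_arm --targets '[[[-0.006, -0.001, 0], [0, 0, 0], 0], [[-0.006, 0, 0], [0, 0, 0], 0], [[0, 0, 0], [0, 0, 0], 0]]'

```text
t: 21.1
ee_pos: [0.5557, 0.2148, 0.1452]
orientation: [-0.003, 0.078, 0.997, -0.002]
force: [-0.3, -0.2, -0.3]
gripper_width: 0.0001
finger_force: 0.0
```

>>> move_arm --targets '[[[-0.006, 0, 0], [0, 0, 0], 0], [[-0.006, 0, 0], [0, 0, 0], 0], [[0, 0, 0], [0, 0, 0], 0]]'

```text
t: 21.35
ee_pos: [0.5572, 0.2148, 0.1451]
orientation: [-0.005, 0.078, 0.997, -0.002]
force: [-4.4, -0.3, 3.8]
gripper_width: 0.0001
finger_force: 2.3
```

Resistance from the catch. Pressing on gently.

>>> move_arm --targets '[[[-0.004, 0, 0], [0, 0, 0], 0], [[-0.004, 0, 0], [0, 0, 0], 0], [[0, 0, 0], [0, 0, 0], 0]]'

```text
t: 21.6
ee_pos: [0.5572, 0.2148, 0.1452]
orientation: [-0.007, 0.078, 0.997, -0.002]
force: [-9.2, -0.2, 6.3]
gripper_width: -0.0001
finger_force: 4.7
```

>>> move_arm --targets '[[[-0.004, 0, 0], [0, 0, 0], 0], [[-0.004, 0, 0], [0, 0, 0], 0], [[0, 0, 0], [0, 0, 0], 0]]'

```text
t: 21.85
ee_pos: [0.5572, 0.2147, 0.1452]
orientation: [-0.01, 0.077, 0.997, -0.002]
force: [-15.2, -1.1, 11.1]
gripper_width: 0.0001
finger_force: 7.3
```

```bash
python3 - <<'E'
from hf import *
s,t=snap('g1');st=env.sense();print(st['t'],st['ee_pos'].round(4),st['force'].round(1),st['moment'].round(2))
for vm in(240,272): r=fithung(s,vm,(180,205,100,118),np.radians(4))
I=np.load('incp.npy');B=box((-.075,.075),(-.006,.006),(-.075,.075))-[.089,0,0];p0=inc(*I,(-.014,.094,.11))[0]
for th in(0,3,6,9): print(th,cv2.convexHull(proj(s,R.from_euler('z',I[2]+np.pi/2-np.radians(th)).apply(B)+p0).astype(np.float32))[:,0].round(1).tolist())
cv2.imwrite('pics/g1.png',np.hstack([tile(s['image'],190,225,80,85,7)[:,:480],tile(t['image'],222,195,45,85,7)]))
E
```

```text
21.95 [0.5571 0.2147 0.1452] [-14.4  -0.9  10.3] [-0.25  2.81 -0.1 ]
open deg 0.2 hinge shift mm [-0.2 -2.3  0.1] cost 121.28
open deg -0.1 hinge shift mm [ 1.1 -3.7 -1.5] cost 29.53
0 [[252.89999389648438, 287.0], [211.1999969482422, 302.6000061035156], [209.39999389648438, 300.70001220703125], [205.6999969482422, 259.79998779296875], [249.1999969482422, 245.3000030517578], [251.10000610351562, 246.89999389648438]]
3 [[254.10000610351562, 288.29998779296875], [211.1999969482422, 302.79998779296875], [209.5, 300.79998779296875], [205.89999389648438, 259.8999938964844], [250.60000610351562, 246.39999389648438], [252.39999389648438, 248.10000610351562]]
6 [[255.3000030517578, 289.70001220703125], [211.1999969482422, 302.8999938964844], [209.6999969482422, 300.8999938964844], [206.10000610351562, 259.8999938964844], [251.89999389648438, 247.60000610351562], [253.60000610351562, 249.39999389648438]]
9 [[256.29998779296875, 291.1000061035156], [211.1999969482422, 303.1000061035156], [209.89999389648438, 301.0], [206.3000030517578, 260.0], [253.10000610351562, 248.89999389648438], [254.60000610351562, 250.6999969482422]]
```

View pics/g1.png

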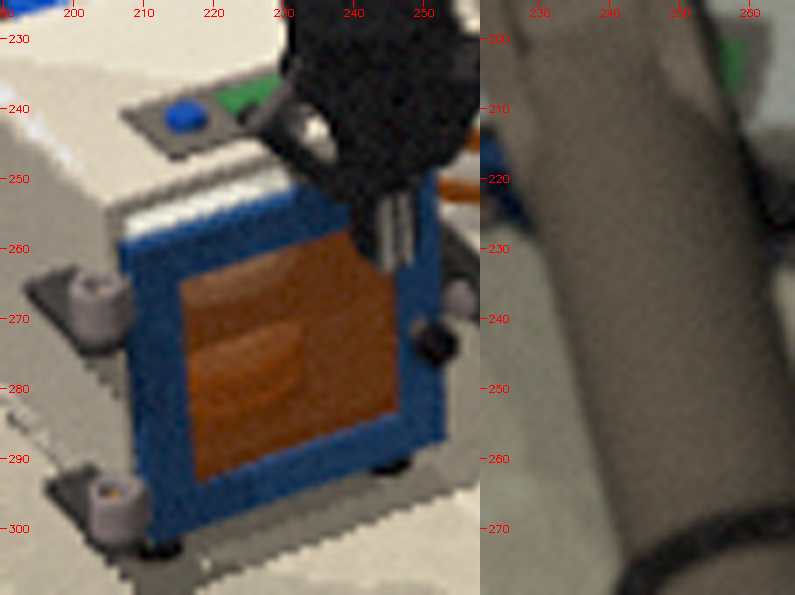

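Last picture: the door lies flat to the front, with its free bottom corner at (253,287.5), which is the 0° prediction. The ball is at (255,267) beside the outer face. The firm stop is the seal. I'll back off and check that it stays.

>>> move_arm --targets '[[[0.008, 0, 0], [0, 0, 0], 0], [[0.01, 0, 0], [0, 0, 0], 0], [[0.03, 0, 0], [0, 0, 0], 0], [[0.06, 0, 0], [0, 0, 0], 0], [[0.08, 0, -0.03], [0, 0, 0], 0], [[0.08, 0, -0.06], [0, 0, 0], 0], [[0.05, 0.1, -0.06], [0, 0, 0], 0], [[0, 0.12, -0.06], [0, 0, 0], 0], [[0, 0.12, -0.06], [0, 0, 0], 0], [[0, 0, 0], [0, 0, 0], 0]]'

```text
t: 22.78
ee_pos: [0.4857, 0.3411, 0.2304]
orientation: [-0.0, 0.072, 0.997, 0.005]
force: [-1.1, 1.6, 0.5]
gripper_width: -0.0002
finger_force: 0.0
```

```bash
python3 - <<'E'
from hf import *
s,t=snap('h1');st=env.sense();print(st['t'],st['ee_pos'].round(4),st['force'].round(1))
for vm in(240,262,275): r=fithung(s,vm,(180,235,100,80),np.radians(2))
# motion: compare pics before / after in side around the free edge
a=load('g1')[0]['image'][270:300,235:262].astype(int);b=s['image'][270:300,235:262].astype(int);print('diff max',abs(a-b).max(),'mean',abs(a-b).mean().round(2))
im=s['image'];print(im[283,246:260].tolist())
E
```

```text
22.8833 [0.4859 0.3321 0.2271] [ 1.1 -0.9 -0.4]
open deg -0.2 hinge shift mm [-1.3 -2.3  0.5] cost 92.41
open deg -0.3 hinge shift mm [-3.  -1.4  1.3] cost 40.55
open deg -0.5 hinge shift mm [-2.7 -1.2  0.8] cost 20.38
diff max 82 mean 4.3
[[86, 44, 31], [49, 60, 80], [23, 51, 86], [24, 54, 86], [22, 50, 82], [30, 56, 88], [22, 51, 84], [67, 70, 84], [135, 129, 112], [137, 130, 116], [136, 128, 113], [137, 131, 115], [133, 127, 110], [139, 129, 115]]
```

```bash
python3 - <<'E'
from hf import *
s,t=snap('h2');fithung(s,262,(180,235,100,80),np.radians(2))
S=load(0)[0]['image'].astype(int)
for n,(x,y,w,h) in dict(jar=(165,320,24,36),beaker=(291,248,18,34),spat=(310,285,42,22)).items(): print(n,abs(S-s['image'])[y:y+h,x:x+w].mean().round(1))
print(env.finish_job())
E
```

```text
open deg -0.3 hinge shift mm [-3.  -1.4  1.3] cost 42.28
jar 4.0
beaker 7.2
spat 37.9
the job is handed in; nothing more can be done
None
```

I hung the blue-framed door on both pintle pins, swung it shut to the seal, and handed the job in with the arm clear. The camera fit puts the door at about 0° open after I let go, but I judged the catch as holding from that, not from a pull test. The image check also showed a large change around the spatula; I put it down to the arm's shadow because I never went near it, but did not confirm that.

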